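# Put the baking things away in their wooden holders

## Robot

A 6-joint arm with a two-finger parallel gripper is mounted at the origin on the work surface; the furniture and walls round the work are solid. World frame = base frame: x ahead of the robot, y to its left, z up, the work surface at z = 0. Lengths are in m, angles in degrees, forces in N, time in s.
With the tool pointing down it reaches from about 0.35 to 0.875 m from the base axis. Payload 4.2 kg.
Tool frame: the origin (TCP) lies midway between the tips of the shut fingers; the grasp point (between the pads) lies 19 mm behind it; z points along the fingers, y is the line along which they close (so a half turn about z gives the same grasp; the last joint's range is limited). The gripper opens to 87 mm and grips with 3 to 60 N. Pads are 19 mm wide; open, the fingers measure 117 mm over their backs; the gripper's body (75 mm by 190 mm) begins 51 mm behind the grasp point.
Start: joints at [83.801, 22.042, 0.453, 0, -68.411, -14.817], TCP at [0.224, 0.583, 0.223] pointing down, gripper open.
Joint ranges: [-179.83, 179.83], [-69.29, 118.12], [-61.27, 80.66], [-181.25, 117.63], [-171.15, -9.14], [-177.46, 177.46]. Speed limits (degrees/s): [159.86, 159.86, 180, 180, 180, 180].

## Interface

Orientations are given as a 3x3 rotation matrix whose columns are the frame's x, y, z axes.
In Python, from station import sense, capture, camera_params, finish_job gives the robot as it stands.
- The arm moves only by the tool drive_tool, never from a script. Its argument "rows" is a list of rows, each an object of numbers: "tx", "ty", "tz": the shift along the tool's x, y, z in cm; "ax", "ay", "az": the turn, a rotation vector about the tool's x, y, z in rad; "claw": the finger opening in cm, from 0 to 8.7. In form: [{"tx": .., "ty": .., "tz": .., "ax": .., "ay": .., "az": .., "claw": ..}, ...]. A call has 1 to 10 rows; each row shifts and turns the commanded pose from where the row before left it, along the tool's axes as they then stand; what a row does not reach is not made up. A row lasts 1/12 s, in which the tool goes at most 41.7 mm and 7.16 degrees, less where a joint would pass 70% of its speed; a pose out of reach is approached as far as the arm can. A call with a gripper value outside its range is refused whole. The fingers move at their own pace and stop on an object; the grip force is fixed at half the most. Time passes only in rows, so rows that do not move let the fingers close. It gives the time, the measured TCP pose, the force, the opening and the grip force at its end, in the units of the state.
- sense(): the state, without advancing time (a new reading comes with each control period).
- capture(name): name is "scene" or "top" or "wrist"; returns (picture, depth): 400x640x3 uint8, red, green, blue; 400x640 float32, m along the optical axis (not along the pixel's ray), 0 where there is no reading.
- camera_params(name): a dict with "intrinsics" (3x3 intrinsics, pixels), "R" (3x3) and "t" (3): a world point X has camera coordinates R X + t; the wrist camera has in their place "tool_from_camera" (4x4, takes a point from camera to tool coordinates, whose origin is the TCP and whose axes are the flange's). Camera axes: x right, y down, z forward; pixel columns grow to the right and rows downward; lengths in m; the calibration is good to about 2 mm. The wrist camera is an equidistant fisheye: a pixel r from the principal point sees the ray r / f radians off the axis. A picture is of the moment at which its call begins: read the wrist's pose just before it. camera_params takes no time and is no camera call.
- finish_job(): hands the job in; it is judged then, once.
The state is a dict: "time_s": time; "joints": joint angles; "joint_velocities": joint speeds; "effort": joint torques, N m; "tcp_pos": TCP position; "ee_rot": TCP orientation; "wrist_force": force on the tool from outside, world axes, zero at the start; "moment": the same for the moment, N m; "gripper_width": opening from 0.0 (shut) to 1.0 (fully open); "gripper_force": force on a finger pad.
Only numpy, scipy, OpenCV 4.12 (cv2) and the standard library are available. Lean on these libraries where they do the work, as an engineer would, in place of code of your own. Each camera call takes 0.05 s, during which the arm holds its last target. There are 200 camera calls.

## Task

Put away the five things lying on the table: stand the pepper mill in the wide well and the dropper bottle in the narrow well of the wooden block, lay the round and the heart-shaped biscuit cutter flat in the two-bay wooden tray, one in each bay, and lay the cinnamon stick lengthwise in the small single wooden tray. Leave the mug and the kitchen timer where they stand.

Things in the scene. Friction and masses are not known exactly. Their poses are not given: they have to be found in the camera images.
- pepper_mill: turned brown wooden pepper mill, standing, 170 mm tall. Widest 58 mm diameter (foot). Its round head, 49 mm across, reaches from 123 to 159 mm above the foot and does not turn; a 12 mm metal knob tops it at 170 mm. Good grip: the head, about 140 mm above the foot. Origin: centre of the underside, z up. 0.13 to 0.25 kg.
- dropper_bottle: small brown glass bottle with black dropper cap, standing, 102 mm tall. Straight round body 33 mm in diameter up to about 65 mm, then shoulder and cap (24 mm, ending in a 12 mm bulb). Good grip: the body about 50 mm above the foot. Origin: centre of the underside, z up.
- round_cutter: tin biscuit cutter, plain round ring, 57 mm in diameter, 24 mm high, lying flat. Grip it across the outside. Origin: centre of the underside, z up.
- heart_cutter: tin biscuit cutter, heart-shaped ring, 50 mm along its x (the axis of symmetry, from the point of the heart at -x to its two lobes at +x) by 55 mm along its y (across the heart), 24 mm high, lying flat. Good grip: from outside across its y, at x = +8 mm, where it is 55 mm wide. Origin: centre of the underside, z up.
- cinnamon_stick: dark brown cinnamon quill, 72 mm long (its x) by 11 mm (y) by 10 mm high, lying on the table. About 12 g. Origin: centre of the underside, x along the stick, z up.
- caddy: wooden block, fixed, 100 mm (x) by 164 mm (y) by 30 mm high, with two round wells 24 mm deep (floor 6 mm above the block's underside): the wide well, 76 mm in diameter, centred at x = 0, y = +32 mm, for the pepper mill, and the narrow well, 50 mm in diameter, centred at x = 0, y = -46 mm, for the dropper bottle. Origin: centre of the underside, z up.
- cutter_tray: low open wooden tray, fixed, 94 mm (x) by 183 mm (y), walls 5 mm thick and only 12 mm high, floor 5 mm above the underside, split by a wall across the middle into two equal bays of 84 by 84 mm inside, centred at x = 0, y = +44.5 mm and y = -44.5 mm. A cutter lying in a bay stands 17 mm above the walls. Origin: centre of the underside, z up.
- stick_tray: low open wooden tray with one bay, fixed, 80 mm (x) by 120 mm (y), walls 5 mm thick and 12 mm high, floor 5 mm above the underside, 70 by 110 mm inside; its length runs along its y. Origin: centre of the underside, z up.
- mug: dark enamel mug, 88 mm in diameter, 80 mm high, with a handle; a bystander, standing loose on the table. Origin: centre of the underside.
- timer: round red and white wind-up kitchen timer, 70 mm in diameter, 60 mm high; a bystander, standing loose on the table. Origin: centre of the underside.
There are look-alikes about, which are no part of the job. What is shaped like the round_cutter but green is not meant.

How it is judged:
By the outcome, as a careful person would: the job done as asked, in the order asked, and still so for the second after the job is handed in, with the robot touching nothing.
It also fails if it takes over 125 s, if anything falls off the work surface, if the arm or the gripper's body presses on something with over 40 N, if the wrist force passes 120 N, or if a joint passes its speed limit or range.

## Working session

There is one attempt and no reset: what is moved stays moved. The work goes in short steps, Python scripts to look and compute and a tool call to move; the robot and the scene stay as the last step left them, time stands still between calls to the robot, and variables do not carry over. Pictures are saved under pics/ and viewed, at most 16 in all, crops included, and the job is handed in when it is done.

Besides the shell and the picture viewer there is one more tool, called after "Request:" as a command line: name --argument value ..., lists and objects as JSON in quotes. drive_tool: Moves the arm, as the interface text tells. Its arguments: {"type":"object","properties":{"rows":{"type":"array"}},"required":["rows"]}

```bash
ls; mkdir -p pics; python3 - <<'E'
from station import *
import cv2,numpy as np
np.set_printoptions(precision=4,suppress=True)
print(sense())
for n in("scene","top","wrist"):
    p,d=capture(n); cv2.imwrite(f"pics/{n}0.png",p[...,::-1]); np.savez(f"pics/{n}0.npz",p=p,d=d); print(n,camera_params(n))
E
```

```text
pics
{'time_s': 0.0, 'joints': array([ 83.7994,  22.091 ,   0.3804,  -0.0293, -68.4128, -14.8181]), 'joint_velocities': array([ 0.0467, -0.0497, -0.0326, -0.037 , -0.1075,  0.0283]), 'effort': array([  0.0005, -39.0664,  18.7406,   4.2198,   0.0111,  -0.0002]), 'tcp_pos': array([0.2239, 0.5829, 0.2215]), 'ee_rot': array([[ 0.9334, -0.3588, -0.0007],
       [-0.3588, -0.9334, -0.0021],
       [ 0.0001,  0.0022, -1.    ]]), 'wrist_force': array([-0.5441,  1.0185, -0.4185]), 'moment': array([ 0.039 ,  0.0323, -0.0145]), 'gripper_force': 0.0, 'gripper_width': 1.0027531322517835}
scene {'intrinsics': array([[465.8822,   0.    , 320.6853],
       [  0.    , 465.8822, 197.5906],
       [  0.    ,   0.    ,   1.    ]]), 'R': array([[ 0.9131, -0.4075,  0.0125],
       [-0.2441, -0.5711, -0.7838],
       [ 0.3266,  0.7126, -0.6209]]), 't': array([-0.4184,  0.1515,  1.0023])}
top {'intrinsics': array([[434.4331,   0.    , 318.6411],
       [  0.    , 434.4331, 196.2901],
       [  0.    ,   0.    ,   1.    ]]), 'R': array([[ 0.0102, -0.9999, -0.0092],
       [-0.9899, -0.0088, -0.1418],
       [ 0.1417,  0.0106, -0.9899]]), 't': array([0.0169, 0.4572, 1.2381])}
wrist {'intrinsics': array([[309.7069,   0.    , 323.2114],
       [  0.    , 309.7069, 196.7331],
       [  0.    ,   0.    ,   1.    ]]), 'tool_from_camera': array([[-0.0003, -0.9516, -0.3073,  0.0845],
       [ 1.    , -0.    , -0.0009, -0.001 ],
       [ 0.0009, -0.3073,  0.9516, -0.162 ],
       [ 0.    ,  0.    ,  0.    ,  1.    ]])}
```

View pics/top0.png

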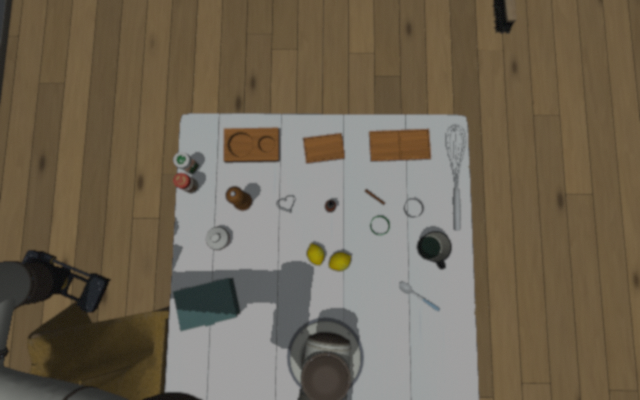

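View pics/scene0.png

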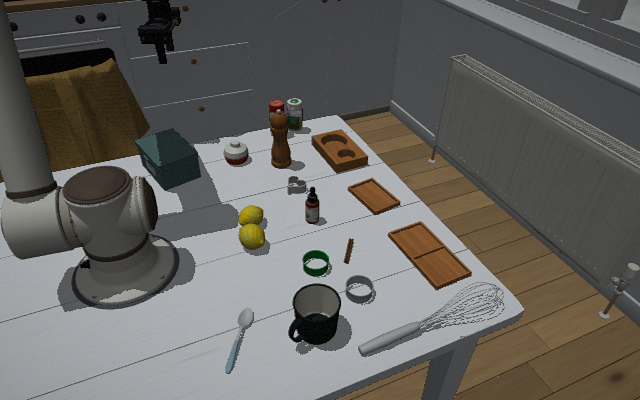

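Top view: caddy (252,145), stick tray (324,148), cutter tray (400,145), mill (238,197), heart (286,203), bottle (331,205), stick (375,196), rings at (380,225) and (413,207), mug (433,247), timer (218,237). Scene view: green ring (316,263), tin ring (359,289).

Candidates for round_cutter: top (380,225) and top (413,207), with scene green (316,263) and tin (359,289). The pepper mill could be confused with the red/green jars at (185,165), and the stick has no twin. I'll check colours in an enlarged crop and measure at the same time.

```bash
cat > h.py <<'E'
from station import *
import cv2,numpy as np
np.set_printoptions(precision=4,suppress=True)
def ray(cam,uv,z):
    c=camera_params(cam);K,R,t=c["intrinsics"],c["R"],c["t"]
    uv=np.atleast_2d(uv).astype(float); o=-R.T@t
    d=np.c_[uv,np.ones(len(uv))]@np.linalg.inv(K).T@R
    return o+d*((z-o[2])/d[:,2])[:,None]
def proj(cam,X):
    c=camera_params(cam);q=c["R"]@np.asarray(X)+c["t"];q=c["intrinsics"]@q;return q[:2]/q[2]
def cloud(cam,d):
    c=camera_params(cam);v,u=np.indices(d.shape)
    P=np.stack([u*d,v*d,d],-1)@np.linalg.inv(c["intrinsics"]).T
    return (P-c["t"])@c["R"]
E
python3 - <<'E'
from h import *
f=np.load("pics/top0.npz");p,d=f["p"],f["d"]
cr=cv2.resize(p[115:275,165:485],None,fx=2.5,fy=2.5,interpolation=cv2.INTER_CUBIC)
g=np.load("pics/scene0.npz");q=g["p"]
c2=cv2.resize(q[160:310,270:480],None,fx=3.8,fy=3.8,interpolation=cv2.INTER_CUBIC)[:,:800]
cv2.imwrite("pics/topcrop.png",np.clip(cr[...,::-1]*1.4,0,255)); cv2.imwrite("pics/scenecrop.png",c2[...,::-1])
P=cloud("top",d)
for n,(u,v) in dict(mill=(238,194),heart=(286,203),bottle=(331,204),stick=(375,196),r1=(380,225),r2=(413,207),mug=(433,247),table=(350,230),caddy=(272,157),stray=(324,148),ctray=(385,148)).items(): 
    print(n,ray("top",(u,v),0)[0],d[v,u],P[v,u])
for n,(u,v) in dict(green=(316,263),tin=(359,289)).items(): print(n,ray("scene",(u,v),.012)[0])
E
```

```text
mill [0.4665 0.2643 0.    ] 1.1459452 [0.4432 0.2327 0.159 ]
heart [0.4406 0.1192 0.    ] 1.305536 [ 0.441   0.1195 -0.0037]
bottle [ 0.4388 -0.0156  0.    ] 1.2011853 [ 0.4265 -0.0139  0.0982]
stick [ 0.4641 -0.1474  0.    ] 1.2960213 [ 0.4632 -0.1466  0.0062]
r1 [ 0.3772 -0.1615  0.    ] 1.2895347 [ 0.3772 -0.1614  0.0003]
r2 [ 0.4319 -0.2604  0.    ] 1.2970597 [ 0.432  -0.2605 -0.0005]
mug [ 0.3139 -0.3167  0.    ] 1.2766796 [ 0.3138 -0.316   0.0025]
table [ 0.3616 -0.0725  0.    ] 1.2874115 [ 0.3615 -0.0724  0.0011]
caddy [0.5813 0.1648 0.    ] 1.2938266 [0.5747 0.1614 0.0277]
stray [0.6106 0.0068 0.    ] 1.3158579 [0.6084 0.0068 0.0086]
ctray [ 0.6121 -0.179   0.    ] 1.3168268 [ 0.6105 -0.1781  0.0059]
green [ 0.376  -0.1589  0.012 ]
tin [ 0.4274 -0.26    0.012 ][ WARN:0@0.035] global loadsave.cpp:1063 imwrite_ Unsupported depth image for selected encoder is fallbacked to CV_8U.
```

View pics/topcrop.png

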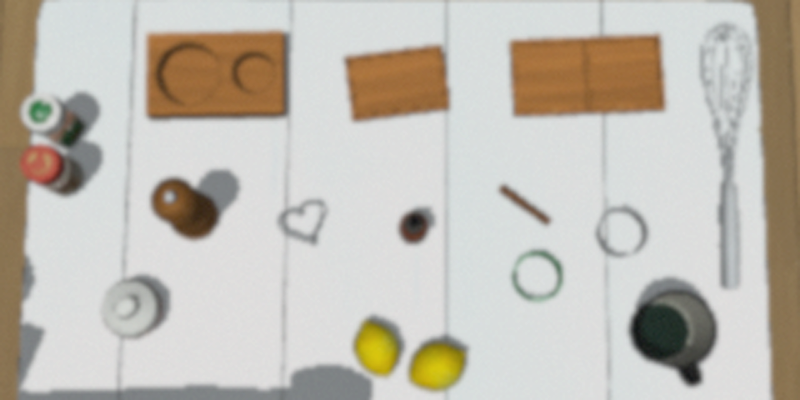

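View pics/scenecrop.png

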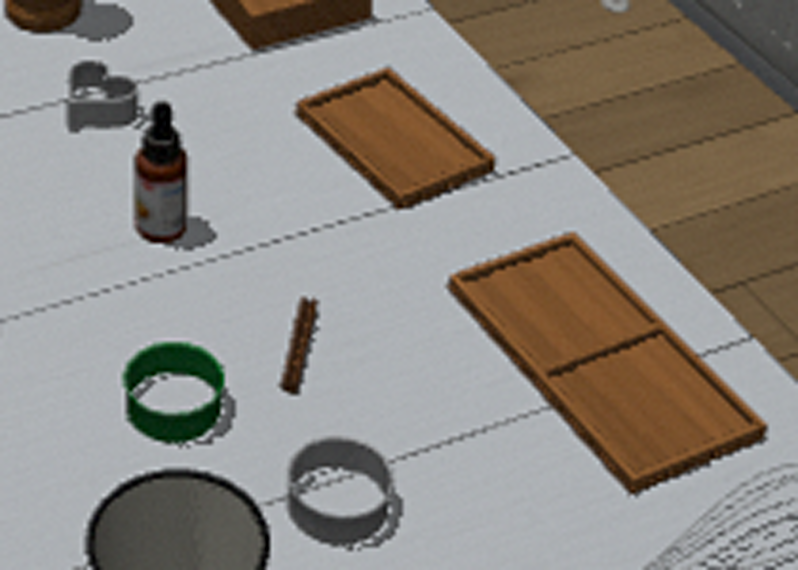

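The crops settle it: top-crop (622,231), the grey tin ring, is the round_cutter. The green ring at (537,275) is the look-alike. Next I measure everything.

```bash
python3 - <<'E'
from h import *
f=np.load("pics/top0.npz");p,d=f["p"],f["d"]
hsv=cv2.cvtColor(p,cv2.COLOR_RGB2HSV);P=cloud("top",d)
print("cam",-camera_params("top")["R"].T@camera_params("top")["t"])
wood=((hsv[...,1]>110)&(hsv[...,0]<22)).astype(np.uint8)
def box(u0,u1,v0,v1):
    m=np.zeros_like(wood);m[v0:v1,u0:u1]=1;return m
def rect(name,b,z,m=wood):
    mm=m*box(*b);cs,_=cv2.findContours(mm,cv2.RETR_EXTERNAL,cv2.CHAIN_APPROX_NONE);c=max(cs,key=len)[:,0]
    w=ray("top",c,z)[:,:2]*1000
    print(name,cv2.minAreaRect(w.astype(np.float32)),"n",mm.sum())
rect("caddy",(218,286,122,168),.03)
rect("stray",(298,350,128,166),.012)
rect("ctray",(364,436,122,166),.012)
rect("stick",(360,390,184,208),.006,((hsv[...,1]>60)&(hsv[...,2]<170)).astype(np.uint8))
# table-white based dark mask for the cutters
g=cv2.cvtColor(p,cv2.COLOR_RGB2GRAY);bg=cv2.medianBlur(g,31);dk=((bg.astype(int)-g)>12).astype(np.uint8)
for n,b in dict(ring=(400,427,194,220),heart=(273,300,190,216)).items():
    mm=dk*box(*b);cs,_=cv2.findContours(mm,cv2.RETR_EXTERNAL,cv2.CHAIN_APPROX_NONE);c=max(cs,key=len)[:,0]
    w=ray("top",c,.018)[:,:2]*1000
    print(n,"circ",cv2.minEnclosingCircle(w.astype(np.float32)),"bbox",w.min(0),w.max(0))
for n,b,zs in (("mill",(218,262,175,218),(.1,.14,.162)),("bottle",(315,345,190,220),(.03,.085))):
    for z in zs:
        m=(P[...,2]>z)&(P[...,2]<.19)&(d>0)&(box(*b)>0);q=P[m]
        print(n,z,m.sum(),q.mean(0),q.min(0),q.max(0))
h=np.load("pics/scene0.npz");ps,ds=h["p"],h["d"];Q=cloud("scene",ds)
for n,c in (("mill",(.44,.235)),("bottle",(.43,-.015)),("ring",(.43,-.26)),("heart",(.44,.12)),("caddy",(.61,.23)),("stray",(.61,.007)),("ctray",(.62,-.2))):
    m=(np.hypot(Q[...,0]-c[0],Q[...,1]-c[1])<(.12 if 'tray' in n or n=='caddy' else .05))&(Q[...,2]>.009)&(Q[...,2]<.2)&(ds>0)
    q=Q[m];print("scene",n,m.sum(),q.mean(0),q.min(0),q.max(0))
E
```

```text
cam [0.277  0.0078 1.2905]
caddy ((612.6376953125, 223.82708740234375), (98.3162612915039, 159.2818603515625), 1.344578742980957) n 1717
stray ((608.7513427734375, 7.3955535888671875), (73.83767700195312, 114.4912338256836), 7.774990558624268) n 898
ctray ((619.3896484375, -221.06387329101562), (89.3645248413086, 176.58934020996094), 2.6166272163391113) n 1666
stick ((461.84771728515625, -145.1234588623047), (63.441314697265625, 5.1732401847839355), 55.20048904418945) n 37
ring circ ((432.48370361328125, -252.39439392089844), 38.01236343383789) bbox [ 397.1478 -289.0513] [ 468.3158 -227.0311]
heart circ ((442.8411865234375, 122.22913360595703), 38.13423538208008) bbox [408.7075  91.1333] [477.0008 150.1639]
mill 0.1 290 [0.4407 0.2433 0.1511] [0.4187 0.2219 0.1167] [0.4676 0.2713 0.1733]
mill 0.14 264 [0.4414 0.2443 0.1534] [0.4187 0.2219 0.1403] [0.4669 0.2711 0.1733]
mill 0.162 18 [0.4426 0.2445 0.1685] [0.4373 0.2371 0.1621] [0.4474 0.2493 0.1733]
bottle 0.03 116 [ 0.4258 -0.0109  0.0688] [ 0.4123 -0.0263  0.0302] [0.4434 0.0053 0.1023]
bottle 0.085 18 [ 0.4285 -0.0114  0.0975] [ 0.4238 -0.0167  0.0942] [ 0.4349 -0.0056  0.1023]
scene mill 912 [0.4389 0.2323 0.0877] [0.416  0.2181 0.0093] [0.4709 0.2611 0.171 ]
scene bottle 385 [ 0.4248 -0.021   0.051 ] [ 0.4115 -0.0313  0.0092] [ 0.4433 -0.0003  0.1034]
scene ring 288 [ 0.4283 -0.2577  0.0173] [ 0.3996 -0.2874  0.009 ] [ 0.4574 -0.2296  0.0262]
scene heart 180 [0.4392 0.1162 0.0172] [0.4098 0.0943 0.009 ] [0.4615 0.1515 0.0266]
scene caddy 1233 [0.6116 0.2129 0.0248] [0.5622 0.1384 0.009 ] [0.6692 0.3122 0.0347]
scene stray 212 [0.6098 0.0052 0.0112] [ 0.5614 -0.0565  0.009 ] [0.6548 0.0692 0.0156]
scene ctray 524 [ 0.6191 -0.2279  0.0111] [ 0.5688 -0.3163  0.009 ] [ 0.6707 -0.1295  0.015 ]
```

```bash
cat >> h.py <<'E'
def go(x,y,z,yaw=None):
    s=sense();R=s["ee_rot"];d=R.T@(np.array([x,y,z])-s["tcp_pos"])*100
    cur=np.degrees(np.arctan2(R[1,0],R[0,0]));dy=0 if yaw is None else (yaw-cur+180)%360-180
    Rt=cv2.Rodrigues(np.array([0,0,np.radians(cur+dy)]))[0]@np.diag([1,-1,-1.])
    rv=cv2.Rodrigues(R.T@Rt)[0].ravel()
    print("t",round(s["time_s"],2),"tcp",s["tcp_pos"],"yaw",cur.round(2),"F",s["wrist_force"].round(1),"w",s["gripper_width"]*8.7,"gf",s["gripper_force"])
    print("  move cm",d.round(2),"dist",np.linalg.norm(d).round(2),"rotvec",rv.round(4))
E
python3 - <<'E'
from h import *
s=sense()
for n in("scene","top"):
    f=np.load(f"pics/{n}0.npz");P=cloud(n,f["d"]);q=(P-s["tcp_pos"])@s["ee_rot"]
    for a,b in((-.06,.0),(-.1,-.07),(-.15,-.1),(-.25,-.15)):
        m=(f["d"]>0)&(q[...,2]>a)&(q[...,2]<b)&(np.hypot(q[...,0],q[...,1])<.14);r=q[m]
        if len(r):print(n,a,len(r),r.min(0),r.max(0))
f=np.load("pics/top0.npz");P=cloud("top",f["d"])
for u,v in((183,158),(184,179),(218,235)):print(P[v,u])
go(.442,.245,.2215)
E
```

```text
scene -0.06 248 [-0.0104 -0.0606 -0.0598] [ 0.0132  0.0659 -0.0004]
scene -0.1 509 [-0.0365 -0.0884 -0.1   ] [ 0.0396  0.0962 -0.07  ]
scene -0.15 759 [-0.0355 -0.0926 -0.1498] [ 0.04    0.1014 -0.1001]
scene -0.25 97 [-0.0333 -0.0131 -0.1632] [ 0.0381  0.0246 -0.15  ]
top -0.06 20 [ 0.0024 -0.0534 -0.0416] [ 0.0109 -0.0407 -0.0048]
top -0.1 521 [-0.0382 -0.0893 -0.0998] [ 0.038   0.0947 -0.0702]
top -0.15 1182 [-0.0383 -0.094  -0.1496] [ 0.0371  0.0969 -0.1002]
top -0.25 993 [-0.0363 -0.0501 -0.2499] [ 0.0416  0.0429 -0.1594]
[0.553  0.4033 0.0992]
[0.4919 0.3953 0.1052]
[0.3398 0.3042 0.0626]
t 0.15 tcp [0.224  0.583  0.2217] yaw -21.02 F [ 0.7 -1.1 -0.4] w 8.735604524909034 gf 0.0
  move cm [32.48 23.73  0.07] dist 40.22 rotvec [ 0.0016 -0.0001 -0.    ]
```

Request:
drive_tool --rows '[{"tx":3.25,"ty":2.37,"claw":8.7},{"tx":3.25,"ty":2.37,"claw":8.7},{"tx":3.25,"ty":2.37,"claw":8.7},{"tx":3.25,"ty":2.37,"claw":8.7},{"tx":3.25,"ty":2.37,"claw":8.7},{"tx":3.25,"ty":2.37,"claw":8.7},{"tx":3.25,"ty":2.37,"claw":8.7},{"tx":3.25,"ty":2.37,"claw":8.7},{"tx":3.25,"ty":2.37,"claw":8.7},{"tx":3.25,"ty":2.37,"claw":8.7}]'

```text
invalid input at $.rows[0]: expected keys tx, ty, tz, ax, ay, az, claw
```

Request:
drive_tool --rows '[{"tx":3.25,"ty":2.37,"tz":0,"ax":0,"ay":0,"az":0,"claw":8.7},{"tx":3.25,"ty":2.37,"tz":0,"ax":0,"ay":0,"az":0,"claw":8.7},{"tx":3.25,"ty":2.37,"tz":0,"ax":0,"ay":0,"az":0,"claw":8.7},{"tx":3.25,"ty":2.37,"tz":0,"ax":0,"ay":0,"az":0,"claw":8.7},{"tx":3.25,"ty":2.37,"tz":0,"ax":0,"ay":0,"az":0,"claw":8.7},{"tx":3.25,"ty":2.37,"tz":0,"ax":0,"ay":0,"az":0,"claw":8.7},{"tx":3.25,"ty":2.37,"tz":0,"ax":0,"ay":0,"az":0,"claw":8.7},{"tx":3.25,"ty":2.37,"tz":0,"ax":0,"ay":0,"az":0,"claw":8.7},{"tx":3.25,"ty":2.37,"tz":0,"ax":0,"ay":0,"az":0,"claw":8.7},{"tx":3.25,"ty":2.37,"tz":0,"ax":0,"ay":0,"az":0,"claw":8.7}]'

```text
time_s: 0.98
tcp_pos: [0.4429, 0.2437, 0.2226]
ee_rot: [[0.934, -0.358, -0.0], [-0.358, -0.934, 0.0], [-0.0, -0.0, -1.0]]
wrist_force: [0.5, 0.1, 0.4]
gripper_width: 1.001
gripper_force: 0.0
```

```bash
python3 - <<'E'
from h import *
p,d=capture("wrist");cv2.imwrite("pics/w1.png",p[...,::-1]);go(.442,.245,.121)
E
```

```text
t 1.03 tcp [0.4451 0.2389 0.2224] yaw -21.32 F [ 2.  -2.5  1.3] w 8.702126732281222 gf 0.0
  move cm [-0.51 -0.48 10.14] dist 10.17 rotvec [ 0.0026 -0.0004 -0.    ]
```

View pics/w1.png

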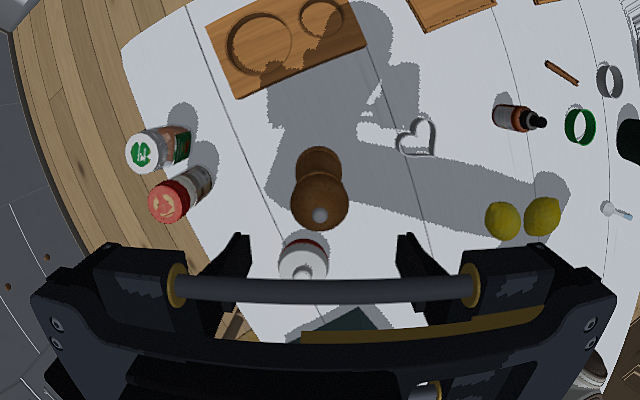

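The wrist view shows the mill head centred between the fingers, with its knob at (320,215). The caddy is top left with its wide well at (258,45), and the heart is at (417,137). I'll let it settle and triangulate from here.

Request:
drive_tool --rows '[{"tx":0,"ty":0,"tz":0,"ax":0,"ay":0,"az":0,"claw":8.7},{"tx":0,"ty":0,"tz":0,"ax":0,"ay":0,"az":0,"claw":8.7},{"tx":0,"ty":0,"tz":0,"ax":0,"ay":0,"az":0,"claw":8.7}]'

```text
time_s: 1.28
tcp_pos: [0.4422, 0.2461, 0.2224]
ee_rot: [[0.934, -0.358, -0.0], [-0.358, -0.934, 0.0], [-0.0, 0.0, -1.0]]
wrist_force: [-0.4, 0.7, 0.6]
gripper_width: 1.003
gripper_force: 0.0
```

```bash
cat >> h.py <<'E'
def wray(uv,z,s):
    c=camera_params("wrist");K,T=c["intrinsics"],c["tool_from_camera"]
    q=(np.atleast_2d(uv).astype(float)-K[:2,2])/K[0,0];th=np.linalg.norm(q,axis=1)
    d=np.c_[q*np.sinc(th/np.pi)[:,None],np.cos(th)]@T[:3,:3].T@s["ee_rot"].T
    o=s["tcp_pos"]+s["ee_rot"]@T[:3,3]
    return o+d*((z-o[2])/d[:,2])[:,None]
E
python3 - <<'E'
from h import *
s=sense();p,d=capture("wrist");cv2.imwrite("pics/w2.png",p[...,::-1])
hsv=cv2.cvtColor(p,cv2.COLOR_RGB2HSV)
# knob: greyish blob inside brown head
m=((hsv[...,1]<110)).astype(np.uint8);m[:, :290]=0;m[:,350:]=0;m[:190]=0;m[240:]=0
n,l,st,ce=cv2.connectedComponentsWithStats(m)
for i in range(1,n):
    if 20<st[i,4]<900: print("knob",st[i],ce[i],wray(ce[i],.168,s))
wood=((hsv[...,1]>110)&(hsv[...,0]<22)&(hsv[...,2]>30)).astype(np.uint8);wood[105:]=0;wood[:,:190]=0;wood[:,380:]=0
cs,_=cv2.findContours(wood,0,1);c=max(cs,key=len)[:,0]
print("caddy",cv2.minAreaRect((wray(c,.03,s)[:,:2]*1000).astype(np.float32)))
# heart dark outline relative to surroundings
print("heart tips@z0.024: point,notch,lobes",wray([[432,155],[417,127],[399,135],[425,116]],.024,s)*1000)
go(.442,.245,.121)
E
```

```text
knob [314 205  17  17 218] [322.0734 213.055 ] [[0.4446 0.2474 0.168 ]]
caddy ((613.069091796875, 227.8749237060547), (102.44700622558594, 163.0036163330078), 1.3046578168869019)
heart tips@z0.024: point,notch,lobes [[415.3249 114.8127  24.    ]
 [454.4413 122.9964  24.    ]
 [452.5329 147.306   24.    ]
 [463.8953 109.1515  24.    ]]
t 1.33 tcp [0.442  0.2465 0.2225] yaw -20.93 F [ 0.7 -0.3  0.2] w 8.722202038164928 gf 0.0
  move cm [ 0.05  0.14 10.15] dist 10.15 rotvec [-0.      0.0002 -0.    ]
```

Request:
drive_tool --rows '[{"tx":0.1,"ty":0,"tz":2.5,"ax":0,"ay":0,"az":0,"claw":8.7},{"tx":0.1,"ty":0,"tz":2.5,"ax":0,"ay":0,"az":0,"claw":8.7},{"tx":0,"ty":0,"tz":2.5,"ax":0,"ay":0,"az":0,"claw":8.7},{"tx":0,"ty":0,"tz":2.0,"ax":0,"ay":0,"az":0,"claw":8.7},{"tx":0,"ty":0,"tz":0.6,"ax":0,"ay":0,"az":0,"claw":8.7},{"tx":0,"ty":0,"tz":0,"ax":0,"ay":0,"az":0,"claw":8.7},{"tx":0,"ty":0,"tz":0,"ax":0,"ay":0,"az":0,"claw":4.0},{"tx":0,"ty":0,"tz":0,"ax":0,"ay":0,"az":0,"claw":4.0},{"tx":0,"ty":0,"tz":0,"ax":0,"ay":0,"az":0,"claw":4.0},{"tx":0,"ty":0,"tz":0,"ax":0,"ay":0,"az":0,"claw":4.0}]'

```text
time_s: 2.17
tcp_pos: [0.4448, 0.2455, 0.1227]
ee_rot: [[0.934, -0.358, 0.002], [-0.358, -0.934, 0.002], [0.001, -0.002, -1.0]]
wrist_force: [0.1, 0.6, -0.9]
gripper_width: 0.779
gripper_force: 0.0
```

Request:
drive_tool --rows '[{"tx":0,"ty":0,"tz":0,"ax":0,"ay":0,"az":0,"claw":4.0},{"tx":0,"ty":0,"tz":0,"ax":0,"ay":0,"az":0,"claw":4.0},{"tx":0,"ty":0,"tz":0,"ax":0,"ay":0,"az":0,"claw":4.0},{"tx":0,"ty":0,"tz":0,"ax":0,"ay":0,"az":0,"claw":4.0}]'

```text
time_s: 2.5
tcp_pos: [0.4448, 0.2453, 0.1219]
ee_rot: [[0.933, -0.359, 0.001], [-0.359, -0.933, 0.001], [0.001, -0.001, -1.0]]
wrist_force: [0.4, 1.1, -0.2]
gripper_width: 0.536
gripper_force: 30.0
```

Request:
drive_tool --rows '[{"tx":0,"ty":0,"tz":-0.5,"ax":0,"ay":0,"az":0,"claw":4.0},{"tx":0,"ty":0,"tz":-1,"ax":0,"ay":0,"az":0,"claw":4.0},{"tx":0,"ty":0,"tz":-1.5,"ax":0,"ay":0,"az":0,"claw":4.0},{"tx":0,"ty":0,"tz":-1.5,"ax":0,"ay":0,"az":0,"claw":4.0},{"tx":0,"ty":0,"tz":-1,"ax":0,"ay":0,"az":0,"claw":4.0},{"tx":0,"ty":0,"tz":-0.5,"ax":0,"ay":0,"az":0,"claw":4.0},{"tx":0,"ty":0,"tz":0,"ax":0,"ay":0,"az":0,"claw":4.0},{"tx":0,"ty":0,"tz":0,"ax":0,"ay":0,"az":0,"claw":4.0}]'

```text
time_s: 3.17
tcp_pos: [0.444, 0.2447, 0.1813]
ee_rot: [[0.933, -0.359, -0.001], [-0.359, -0.933, -0.0], [-0.001, 0.0, -1.0]]
wrist_force: [0.5, 0.1, -1.9]
gripper_width: 0.534
gripper_force: 29.9
```

```bash
python3 - <<'E'
from h import *
s=sense();p,d=capture("scene");cv2.imwrite("pics/s3.png",p[...,::-1])
Q=cloud("scene",d);q=Q[(d>0)&(np.hypot(Q[...,0]-.443,Q[...,1]-.245)<.045)&(Q[...,2]>.02)&(Q[...,2]<.16)]
for a in np.arange(.03,.16,.02):
    r=q[abs(q[:,2]-a)<.008]
    if len(r):print(a.round(2),len(r),r.mean(0),r.min(0),r.max(0))
go(.612,.2575,.18)
a=cv2.resize(p[0:200,200:420],None,fx=2.6,fy=2.6);cv2.imwrite("pics/s3c.png",a[...,::-1])
E
```

```text
0.07 124 [0.4376 0.2295 0.0705] [0.4147 0.2155 0.0621] [0.4714 0.2636 0.078 ]
0.09 94 [0.4382 0.2281 0.0905] [0.4165 0.2181 0.0825] [0.4714 0.2509 0.0979]
0.11 104 [0.4379 0.23   0.1102] [0.418  0.2195 0.1021] [0.4661 0.2531 0.1179]
0.13 97 [0.4391 0.2329 0.1298] [0.4226 0.2197 0.1221] [0.4646 0.2504 0.1378]
0.15 70 [0.4395 0.232  0.1498] [0.4246 0.2243 0.1422] [0.4625 0.2455 0.1577]
t 3.22 tcp [0.4438 0.2445 0.1808] yaw -21.03 F [-0.   0.6 -2.5] w 4.6537940979751475 gf 29.93321765681685
  move cm [15.24 -7.25  0.05] dist 16.87 rotvec [0.0013 0.0011 0.    ]
```

View pics/s3c.png

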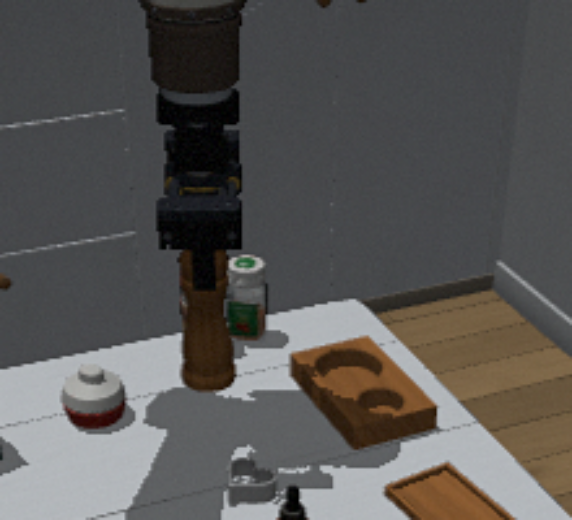

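The mill hangs upright in the gripper at crop (208,330), and its well is at (348,365). Carrying it over.

Request:
drive_tool --rows '[{"tx":1.0,"ty":-0.5,"tz":0,"ax":0,"ay":0,"az":0,"claw":4.0},{"tx":2.2,"ty":-1.05,"tz":0,"ax":0,"ay":0,"az":0,"claw":4.0},{"tx":3.0,"ty":-1.4,"tz":0,"ax":0,"ay":0,"az":0,"claw":4.0},{"tx":3.0,"ty":-1.4,"tz":0,"ax":0,"ay":0,"az":0,"claw":4.0},{"tx":3.0,"ty":-1.4,"tz":0,"ax":0,"ay":0,"az":0,"claw":4.0},{"tx":2.0,"ty":-1.0,"tz":0,"ax":0,"ay":0,"az":0,"claw":4.0},{"tx":1.05,"ty":-0.5,"tz":0,"ax":0,"ay":0,"az":0,"claw":4.0},{"tx":0,"ty":0,"tz":0,"ax":0,"ay":0,"az":0,"claw":4.0},{"tx":0,"ty":0,"tz":0,"ax":0,"ay":0,"az":0,"claw":4.0},{"tx":0,"ty":0,"tz":0,"ax":0,"ay":0,"az":0,"claw":4.0}]'

```text
time_s: 4.05
tcp_pos: [0.612, 0.2575, 0.1804]
ee_rot: [[0.933, -0.359, -0.002], [-0.359, -0.933, -0.001], [-0.002, 0.002, -1.0]]
wrist_force: [-0.3, 1.1, -2.3]
gripper_width: 0.536
gripper_force: 30.3
```

```bash
python3 - <<'E'
from h import *
p,d=capture("scene");
Q=cloud("scene",d);print("foot proj px",proj("scene",[.612,.257,.03]))
a=cv2.resize(p[90:210,260:400],None,fx=4,fy=4);cv2.imwrite("pics/s4c.png",a[...,::-1])
go(.612,.257,.129)
E
```

```text
foot proj px [332.9961 140.2523]
t 4.1 tcp [0.6119 0.2577 0.181 ] yaw -21.0 F [-0.2  0.5 -2.1] w 4.662788958874701 gf 30.248873163898224
  move cm [0.04 0.05 5.2 ] dist 5.2 rotvec [0.0012 0.001  0.    ]
```

View pics/s4c.png

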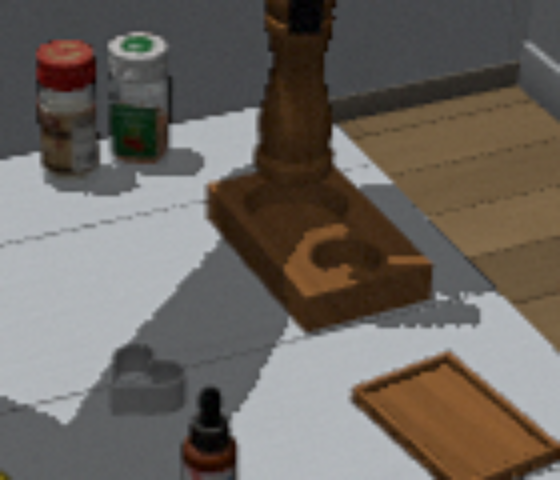

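The mill foot is at crop x≈293 and the well centre at x≈297, so it is aligned. Lowering and releasing.

Request:
drive_tool --rows '[{"tx":0,"ty":0,"tz":1.0,"ax":0,"ay":0,"az":0,"claw":4.0},{"tx":0,"ty":0,"tz":1.3,"ax":0,"ay":0,"az":0,"claw":4.0},{"tx":0,"ty":0,"tz":1.3,"ax":0,"ay":0,"az":0,"claw":4.0},{"tx":0,"ty":0,"tz":0.9,"ax":0,"ay":0,"az":0,"claw":4.0},{"tx":0,"ty":0,"tz":0.5,"ax":0,"ay":0,"az":0,"claw":4.0},{"tx":0,"ty":0,"tz":0.2,"ax":0,"ay":0,"az":0,"claw":4.0},{"tx":0,"ty":0,"tz":0,"ax":0,"ay":0,"az":0,"claw":4.0},{"tx":0,"ty":0,"tz":0,"ax":0,"ay":0,"az":0,"claw":4.0}]'

```text
time_s: 4.77
tcp_pos: [0.6131, 0.2582, 0.1302]
ee_rot: [[0.934, -0.358, 0.001], [-0.358, -0.934, 0.001], [0.001, -0.001, -1.0]]
wrist_force: [0.7, -0.4, -2.4]
gripper_width: 0.535
gripper_force: 30.2
```

Request:
drive_tool --rows '[{"tx":0,"ty":0,"tz":0,"ax":0,"ay":0,"az":0,"claw":6.0},{"tx":0,"ty":0,"tz":0,"ax":0,"ay":0,"az":0,"claw":6.0},{"tx":0,"ty":0,"tz":0,"ax":0,"ay":0,"az":0,"claw":8.7},{"tx":0,"ty":0,"tz":0,"ax":0,"ay":0,"az":0,"claw":8.7},{"tx":0,"ty":0,"tz":0,"ax":0,"ay":0,"az":0,"claw":8.7},{"tx":0,"ty":0,"tz":0,"ax":0,"ay":0,"az":0,"claw":8.7},{"tx":0,"ty":0,"tz":-2,"ax":0,"ay":0,"az":0,"claw":8.7},{"tx":0,"ty":0,"tz":-3,"ax":0,"ay":0,"az":0,"claw":8.7},{"tx":0,"ty":0,"tz":-3,"ax":0,"ay":0,"az":0,"claw":8.7},{"tx":0,"ty":0,"tz":-2.5,"ax":0,"ay":0,"az":0,"claw":8.7}]'

```text
time_s: 5.6
tcp_pos: [0.6131, 0.2579, 0.2369]
ee_rot: [[0.934, -0.358, 0.002], [-0.358, -0.934, 0.0], [0.002, -0.001, -1.0]]
wrist_force: [0.4, -0.1, -0.4]
gripper_width: 0.994
gripper_force: 0.0
```

```bash
python3 - <<'E'
from h import *
go(.427,-.013,.22,-90)
E
```

```text
t 5.6 tcp [0.6131 0.2579 0.2369] yaw -21.01 F [ 0.4 -0.1 -0.4] w 8.647999205552274 gf 0.0
  move cm [-7.67 31.96  1.64] dist 32.91 rotvec [-0.0018 -0.0007  1.2042]
```

Request:
drive_tool --rows '[{"tx":-0.5,"ty":1.8,"tz":0,"ax":0,"ay":0,"az":0,"claw":8.7},{"tx":-0.8,"ty":3.5,"tz":0,"ax":0,"ay":0,"az":0,"claw":8.7},{"tx":-0.8,"ty":3.5,"tz":0,"ax":0,"ay":0,"az":0,"claw":8.7},{"tx":-0.8,"ty":3.5,"tz":0,"ax":0,"ay":0,"az":0,"claw":8.7},{"tx":-0.8,"ty":3.5,"tz":0,"ax":0,"ay":0,"az":0,"claw":8.7},{"tx":-0.8,"ty":3.5,"tz":0,"ax":0,"ay":0,"az":0,"claw":8.7},{"tx":-0.8,"ty":3.5,"tz":0,"ax":0,"ay":0,"az":0,"claw":8.7},{"tx":-0.8,"ty":3.5,"tz":0,"ax":0,"ay":0,"az":0,"claw":8.7},{"tx":-0.8,"ty":3.5,"tz":0,"ax":0,"ay":0,"az":0,"claw":8.7},{"tx":-0.8,"ty":2.2,"tz":0,"ax":0,"ay":0,"az":0,"claw":8.7}]'

```text
time_s: 6.43
tcp_pos: [0.4241, -0.0153, 0.2348]
ee_rot: [[0.933, -0.36, 0.0], [-0.36, -0.933, 0.0], [0.0, -0.0, -1.0]]
wrist_force: [0.4, -0.4, 0.3]
gripper_width: 1.002
gripper_force: 0.0
```

Request:
drive_tool --rows '[{"tx":0,"ty":0,"tz":0,"ax":0,"ay":0,"az":0.12,"claw":8.7},{"tx":0,"ty":0,"tz":0,"ax":0,"ay":0,"az":0.12,"claw":8.7},{"tx":0,"ty":0,"tz":0,"ax":0,"ay":0,"az":0.12,"claw":8.7},{"tx":0,"ty":0,"tz":0,"ax":0,"ay":0,"az":0.12,"claw":8.7},{"tx":0,"ty":0,"tz":0,"ax":0,"ay":0,"az":0.12,"claw":8.7},{"tx":0,"ty":0,"tz":0,"ax":0,"ay":0,"az":0.12,"claw":8.7},{"tx":0,"ty":0,"tz":0,"ax":0,"ay":0,"az":0.12,"claw":8.7},{"tx":0,"ty":0,"tz":0,"ax":0,"ay":0,"az":0.12,"claw":8.7},{"tx":0,"ty":0,"tz":0,"ax":0,"ay":0,"az":0.12,"claw":8.7},{"tx":0,"ty":0,"tz":0,"ax":0,"ay":0,"az":0.124,"claw":8.7}]'

```text
time_s: 7.27
tcp_pos: [0.4261, -0.0132, 0.2348]
ee_rot: [[-0.006, -1.0, 0.001], [-1.0, 0.006, 0.0], [-0.0, -0.001, -1.0]]
wrist_force: [0.1, -0.8, -0.1]
gripper_width: 1.001
gripper_force: 0.0
```

Request:
drive_tool --rows '[{"tx":0,"ty":0,"tz":0,"ax":0,"ay":0,"az":0,"claw":8.7},{"tx":0,"ty":0,"tz":0,"ax":0,"ay":0,"az":0,"claw":8.7},{"tx":0,"ty":0,"tz":0,"ax":0,"ay":0,"az":0,"claw":8.7}]'

```text
time_s: 7.52
tcp_pos: [0.4261, -0.0132, 0.2347]
ee_rot: [[0.003, -1.0, 0.0], [-1.0, -0.003, 0.0], [-0.0, -0.0, -1.0]]
wrist_force: [0.6, 0.8, -0.1]
gripper_width: 1.001
gripper_force: 0.0
```

```bash
python3 - <<'E'
from h import *
s=sense();p,d=capture("wrist");cv2.imwrite("pics/w5.png",p[...,::-1]);go(.4275,-.013,.037,-90)
p,d=capture("top");P=cloud("top",d);m=(d>0)&(np.hypot(P[...,0]-.613,P[...,1]-.257)<.05)&(P[...,2]>.06);q=P[m]
print("mill",q.mean(0),q.max(0))
E
```

```text
t 7.57 tcp [ 0.4261 -0.0132  0.2347] yaw -89.88 F [-0.7  0.2  1. ] w 8.72386213366859 gf 0.0
  move cm [-0.02 -0.13 19.77] dist 19.77 rotvec [-0.0003  0.0001  0.0021]
mill [0.6051 0.2552 0.1352] [0.6349 0.2845 0.1792]
```

View pics/w5.png

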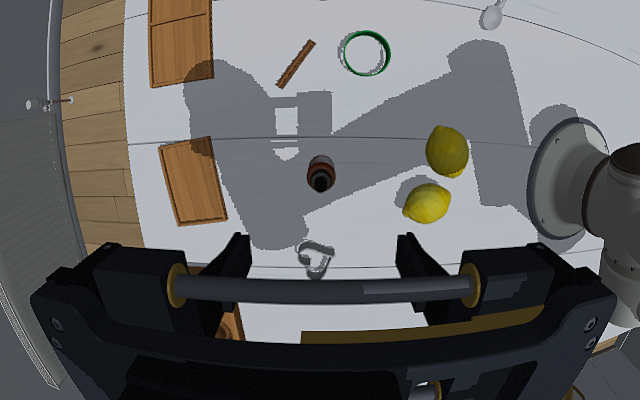

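Bottle cap at (320,184), centred between the fingers (x 237 and 405). Descending and gripping.

Request:
drive_tool --rows '[{"tx":0,"ty":-0.1,"tz":3.5,"ax":0,"ay":0,"az":0,"claw":8.7},{"tx":0,"ty":0,"tz":4,"ax":0,"ay":0,"az":0,"claw":8.7},{"tx":0,"ty":0,"tz":4,"ax":0,"ay":0,"az":0,"claw":8.7},{"tx":0,"ty":0,"tz":3.5,"ax":0,"ay":0,"az":0,"claw":8.7},{"tx":0,"ty":0,"tz":2.5,"ax":0,"ay":0,"az":0,"claw":8.7},{"tx":0,"ty":0,"tz":1.5,"ax":0,"ay":0,"az":0,"claw":8.7},{"tx":0,"ty":0,"tz":0.7,"ax":0,"ay":0,"az":0,"claw":8.7},{"tx":0,"ty":0,"tz":0,"ax":0,"ay":0,"az":0,"claw":8.7},{"tx":0,"ty":0,"tz":0,"ax":0,"ay":0,"az":0,"claw":2.7},{"tx":0,"ty":0,"tz":0,"ax":0,"ay":0,"az":0,"claw":2.7}]'

```text
time_s: 8.45
tcp_pos: [0.4282, -0.0129, 0.0387]
ee_rot: [[0.001, -1.0, 0.003], [-1.0, -0.001, 0.001], [-0.001, -0.003, -1.0]]
wrist_force: [-0.0, 0.0, 0.1]
gripper_width: 0.922
gripper_force: 0.0
```

Request:
drive_tool --rows '[{"tx":0,"ty":0,"tz":0,"ax":0,"ay":0,"az":0,"claw":2.7},{"tx":0,"ty":0,"tz":0,"ax":0,"ay":0,"az":0,"claw":2.7},{"tx":0,"ty":0,"tz":0,"ax":0,"ay":0,"az":0,"claw":2.7},{"tx":0,"ty":0,"tz":0,"ax":0,"ay":0,"az":0,"claw":2.7},{"tx":0,"ty":0,"tz":0,"ax":0,"ay":0,"az":0,"claw":2.7},{"tx":0,"ty":0,"tz":0,"ax":0,"ay":0,"az":0,"claw":2.7},{"tx":0,"ty":0,"tz":0,"ax":0,"ay":0,"az":0,"claw":2.7}]'

```text
time_s: 9.03
tcp_pos: [0.4272, -0.0132, 0.0376]
ee_rot: [[0.0, -1.0, 0.0], [-1.0, -0.0, 0.0], [-0.0, -0.0, -1.0]]
wrist_force: [0.9, -0.1, 1.0]
gripper_width: 0.401
gripper_force: 0.3
```

Request:
drive_tool --rows '[{"tx":0,"ty":0,"tz":0,"ax":0,"ay":0,"az":0,"claw":2.7},{"tx":0,"ty":0,"tz":0,"ax":0,"ay":0,"az":0,"claw":2.7},{"tx":0,"ty":0,"tz":-0.5,"ax":0,"ay":0,"az":0,"claw":2.7},{"tx":0,"ty":0,"tz":-1.5,"ax":0,"ay":0,"az":0,"claw":2.7},{"tx":0,"ty":0,"tz":-2,"ax":0,"ay":0,"az":0,"claw":2.7},{"tx":0,"ty":0,"tz":-2,"ax":0,"ay":0,"az":0,"claw":2.7},{"tx":0,"ty":0,"tz":-1,"ax":0,"ay":0,"az":0,"claw":2.7},{"tx":0,"ty":0,"tz":0,"ax":0,"ay":0,"az":0,"claw":2.7}]'

```text
time_s: 9.7
tcp_pos: [0.4286, -0.0128, 0.1099]
ee_rot: [[0.0, -1.0, 0.005], [-1.0, -0.0, 0.002], [-0.001, -0.005, -1.0]]
wrist_force: [0.3, 0.2, -0.1]
gripper_width: 0.366
gripper_force: 29.9
```

Request:
drive_tool --rows '[{"tx":-1,"ty":-1,"tz":0,"ax":0,"ay":0,"az":0,"claw":2.7},{"tx":-2,"ty":-2,"tz":0,"ax":0,"ay":0,"az":0,"claw":2.7},{"tx":-2.6,"ty":-2.5,"tz":0,"ax":0,"ay":0,"az":0,"claw":2.7},{"tx":-2.6,"ty":-2.5,"tz":0,"ax":0,"ay":0,"az":0,"claw":2.7},{"tx":-2.6,"ty":-2.5,"tz":0,"ax":0,"ay":0,"az":0,"claw":2.7},{"tx":-2.6,"ty":-2.5,"tz":0,"ax":0,"ay":0,"az":0,"claw":2.7},{"tx":-2.6,"ty":-2.5,"tz":0,"ax":0,"ay":0,"az":0,"claw":2.7},{"tx":-2.2,"ty":-2.1,"tz":0,"ax":0,"ay":0,"az":0,"claw":2.7},{"tx":-1.1,"ty":-1.1,"tz":0,"ax":0,"ay":0,"az":0,"claw":2.7},{"tx":0,"ty":0,"tz":0,"ax":0,"ay":0,"az":0,"claw":2.7}]'

```text
time_s: 10.53
tcp_pos: [0.616, 0.1827, 0.1048]
ee_rot: [[0.002, -1.0, -0.001], [-1.0, -0.002, -0.001], [0.001, 0.001, -1.0]]
wrist_force: [0.1, -0.0, -1.6]
gripper_width: 0.362
gripper_force: 29.9
```

Request:
drive_tool --rows '[{"tx":0,"ty":0,"tz":0,"ax":0,"ay":0,"az":0,"claw":2.7},{"tx":0,"ty":0,"tz":0,"ax":0,"ay":0,"az":0,"claw":2.7},{"tx":0,"ty":0,"tz":0,"ax":0,"ay":0,"az":0,"claw":2.7}]'

```text
time_s: 10.78
tcp_pos: [0.6131, 0.179, 0.1069]
ee_rot: [[-0.001, -1.0, -0.002], [-1.0, 0.001, -0.001], [0.001, 0.002, -1.0]]
wrist_force: [0.7, -0.6, -0.7]
gripper_width: 0.365
gripper_force: 29.9
```

```bash
python3 - <<'E'
from h import *
go(.614,.180,.0445,-90)
p,d=capture("scene")
a=cv2.resize(p[90:210,260:400],None,fx=4,fy=4);cv2.imwrite("pics/s6c.png",a[...,::-1])
E
```

```text
t 10.78 tcp [0.6131 0.179  0.1069] yaw -90.03 F [ 0.7 -0.6 -0.7] w 3.1742643907696317 gf 29.89816910790978
  move cm [-0.11 -0.1   6.24] dist 6.24 rotvec [ 0.0018 -0.0008 -0.0006]
```

View pics/s6c.png

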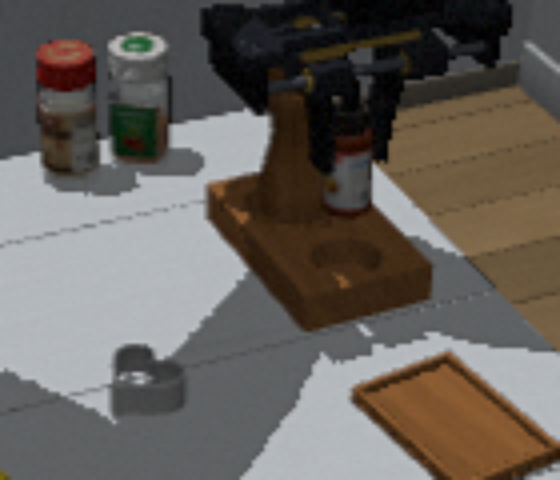

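Bottle upright at crop x≈349 over the narrow well at x≈346, and the mill stands in its well. Lowering.

Request:
drive_tool --rows '[{"tx":-0.1,"ty":-0.1,"tz":1.0,"ax":0,"ay":0,"az":0,"claw":2.7},{"tx":0,"ty":0,"tz":1.5,"ax":0,"ay":0,"az":0,"claw":2.7},{"tx":0,"ty":0,"tz":1.5,"ax":0,"ay":0,"az":0,"claw":2.7},{"tx":0,"ty":0,"tz":1.2,"ax":0,"ay":0,"az":0,"claw":2.7},{"tx":0,"ty":0,"tz":0.7,"ax":0,"ay":0,"az":0,"claw":2.7},{"tx":0,"ty":0,"tz":0.3,"ax":0,"ay":0,"az":0,"claw":2.7},{"tx":0,"ty":0,"tz":0,"ax":0,"ay":0,"az":0,"claw":2.7},{"tx":0,"ty":0,"tz":0,"ax":0,"ay":0,"az":0,"claw":2.7}]'

```text
time_s: 11.5
tcp_pos: [0.6155, 0.1809, 0.046]
ee_rot: [[0.0, -1.0, 0.001], [-1.0, -0.0, 0.0], [-0.0, -0.001, -1.0]]
wrist_force: [0.4, -0.0, -0.5]
gripper_width: 0.364
gripper_force: 29.9
```

Request:
drive_tool --rows '[{"tx":0,"ty":0,"tz":0,"ax":0,"ay":0,"az":0,"claw":4.5},{"tx":0,"ty":0,"tz":0,"ax":0,"ay":0,"az":0,"claw":5.5},{"tx":0,"ty":0,"tz":0,"ax":0,"ay":0,"az":0,"claw":5.5},{"tx":0,"ty":0,"tz":0,"ax":0,"ay":0,"az":0,"claw":5.5},{"tx":0,"ty":0,"tz":-1,"ax":0,"ay":0,"az":0,"claw":5.5},{"tx":0,"ty":0,"tz":-3,"ax":0,"ay":0,"az":0,"claw":5.5},{"tx":0,"ty":0,"tz":-4,"ax":0,"ay":0,"az":0,"claw":5.5},{"tx":0,"ty":0,"tz":-4,"ax":0,"ay":0,"az":0,"claw":8.7},{"tx":0,"ty":0,"tz":-4,"ax":0,"ay":0,"az":0,"claw":8.7},{"tx":0,"ty":0,"tz":-2,"ax":0,"ay":0,"az":0,"claw":8.7}]'

```text
time_s: 12.33
tcp_pos: [0.6172, 0.1812, 0.2332]
ee_rot: [[0.001, -1.0, 0.01], [-1.0, -0.001, 0.003], [-0.003, -0.01, -1.0]]
wrist_force: [1.0, -0.6, 0.8]
gripper_width: 0.775
gripper_force: 0.0
```

```bash
python3 - <<'E'
from h import *
go(.430,-.258,.2,0)
p,d=capture("top");P=cloud("top",d)
E
```

```text
t 12.33 tcp [0.6172 0.1812 0.2332] yaw -89.95 F [ 1.  -0.6  0.8] w 6.738311609023496 gf 0.0
  move cm [43.92 18.78  2.99] dist 47.86 rotvec [-0.0103 -0.0052 -1.57  ]
```

Request:
drive_tool --rows '[{"tx":2,"ty":0.9,"tz":0,"ax":0,"ay":0,"az":0,"claw":8.7},{"tx":3.5,"ty":1.5,"tz":0,"ax":0,"ay":0,"az":0,"claw":8.7},{"tx":3.8,"ty":1.6,"tz":0,"ax":0,"ay":0,"az":0,"claw":8.7},{"tx":3.8,"ty":1.6,"tz":0,"ax":0,"ay":0,"az":0,"claw":8.7},{"tx":3.8,"ty":1.6,"tz":0,"ax":0,"ay":0,"az":0,"claw":8.7},{"tx":3.8,"ty":1.6,"tz":0,"ax":0,"ay":0,"az":0,"claw":8.7},{"tx":3.8,"ty":1.6,"tz":0,"ax":0,"ay":0,"az":0,"claw":8.7},{"tx":3.8,"ty":1.6,"tz":0,"ax":0,"ay":0,"az":0,"claw":8.7},{"tx":3.8,"ty":1.6,"tz":0,"ax":0,"ay":0,"az":0,"claw":8.7},{"tx":3.8,"ty":1.6,"tz":0,"ax":0,"ay":0,"az":0,"claw":8.7}]'

```text
time_s: 13.22
tcp_pos: [0.4618, -0.1797, 0.2264]
ee_rot: [[0.001, -1.0, 0.001], [-1.0, -0.001, -0.0], [0.0, -0.001, -1.0]]
wrist_force: [0.8, 0.0, 0.4]
gripper_width: 1.004
gripper_force: 0.0
```

Request:
drive_tool --rows '[{"tx":3.8,"ty":1.6,"tz":0,"ax":0,"ay":0,"az":0,"claw":8.7},{"tx":3,"ty":1.3,"tz":1,"ax":0,"ay":0,"az":0,"claw":8.7},{"tx":1.2,"ty":0.7,"tz":2,"ax":0,"ay":0,"az":0,"claw":8.7},{"tx":0,"ty":0,"tz":0,"ax":0,"ay":0,"az":-0.12,"claw":8.7},{"tx":0,"ty":0,"tz":0,"ax":0,"ay":0,"az":-0.12,"claw":8.7},{"tx":0,"ty":0,"tz":0,"ax":0,"ay":0,"az":-0.12,"claw":8.7},{"tx":0,"ty":0,"tz":0,"ax":0,"ay":0,"az":-0.12,"claw":8.7},{"tx":0,"ty":0,"tz":0,"ax":0,"ay":0,"az":-0.12,"claw":8.7},{"tx":0,"ty":0,"tz":0,"ax":0,"ay":0,"az":-0.12,"claw":8.7},{"tx":0,"ty":0,"tz":0,"ax":0,"ay":0,"az":-0.12,"claw":8.7}]'

```text
time_s: 14.05
tcp_pos: [0.427, -0.2582, 0.1962]
ee_rot: [[0.749, -0.663, 0.001], [-0.663, -0.749, -0.0], [0.001, -0.0, -1.0]]
wrist_force: [-0.4, -0.3, -0.7]
gripper_width: 1.001
gripper_force: 0.0
```

Request:
drive_tool --rows '[{"tx":0,"ty":0,"tz":0,"ax":0,"ay":0,"az":-0.12,"claw":8.7},{"tx":0,"ty":0,"tz":0,"ax":0,"ay":0,"az":-0.12,"claw":8.7},{"tx":0,"ty":0,"tz":0,"ax":0,"ay":0,"az":-0.12,"claw":8.7},{"tx":0,"ty":0,"tz":0,"ax":0,"ay":0,"az":-0.12,"claw":8.7},{"tx":0,"ty":0,"tz":0,"ax":0,"ay":0,"az":-0.12,"claw":8.7},{"tx":0,"ty":0,"tz":0,"ax":0,"ay":0,"az":-0.12,"claw":8.7},{"tx":0,"ty":0,"tz":0,"ax":0,"ay":0,"az":0,"claw":8.7},{"tx":0,"ty":0,"tz":0,"ax":0,"ay":0,"az":0,"claw":8.7},{"tx":0,"ty":0,"tz":0,"ax":0,"ay":0,"az":0,"claw":8.7}]'

```text
time_s: 14.8
tcp_pos: [0.427, -0.2582, 0.1958]
ee_rot: [[1.0, -0.013, 0.0], [-0.013, -1.0, -0.0], [0.0, 0.0, -1.0]]
wrist_force: [-0.4, 0.3, -1.1]
gripper_width: 0.999
gripper_force: 0.0
```

```bash
python3 - <<'E'
from h import *
s=sense();p,d=capture("wrist");cv2.imwrite("pics/w7.png",p[...,::-1]);go(.430,-.258,.009,0)
c=camera_params("wrist")
P=None
p,d=capture("top");P=cloud("top",d)
for n,c,h in (("mill",(.613,.257),.06),("bottle",(.615,.18),.06)):
    q=P[(d>0)&(np.hypot(P[...,0]-c[0],P[...,1]-c[1])<.04)&(P[...,2]>h)];print(n,len(q),q.mean(0),q.max(0))
E
```

```text
t 14.85 tcp [ 0.4271 -0.2582  0.1958] yaw -0.73 F [-1.1 -0.4 -0. ] w 8.704066292185463 gf 0.0
  move cm [ 0.29 -0.02 18.68] dist 18.68 rotvec [ 0.0001 -0.0003 -0.0128]
mill 397 [0.6052 0.2553 0.1347] [0.6342 0.2858 0.1799]
bottle 104 [0.6118 0.1807 0.0792] [0.6314 0.1989 0.1097]
```

View pics/w7.png

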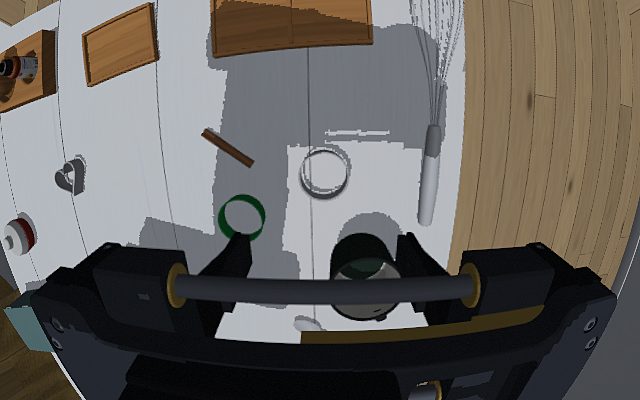

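Tin ring at (325,173), green look-alike at (241,217), mug at (365,280) behind the fingers. Casting rays for the ring and mug.

```bash
python3 - <<'E'
from h import *
s=sense();p=cv2.imread("pics/w7.png");g=cv2.cvtColor(p,cv2.COLOR_BGR2GRAY)
print("ring outline@.024",wray([[300,172],[350,172],[325,147],[325,199]],.024,s)*1000)
print("ring ctr@.012",wray([[325,173]],.012,s))
print("mug rim@.08",wray([[330,262],[400,262],[365,233]],.08,s)*1000)
print("green",wray([[241,217]],.012,s))
# cinnamon ends & heart-ish
w=wray([[203,131],[252,164]],.008,s);print("stick",w.mean(0),np.degrees(np.arctan2(*(w[0]-w[1])[1::-1])),np.linalg.norm(w[0]-w[1]))
hsv=cv2.cvtColor(p,cv2.COLOR_BGR2HSV);wd=((hsv[...,1]>100)&(hsv[...,0]<22)&(hsv[...,2]>40)).astype(np.uint8)
for n,(u0,u1,v0,v1) in dict(ctray=(208,376,0,62),stray=(78,165,0,92)).items():
    m=wd*0;m[v0:v1,u0:u1]=wd[v0:v1,u0:u1];c=max(cv2.findContours(m,0,1)[0],key=len)[:,0]
    print(n,cv2.minAreaRect((wray(c,.012,s)[:,:2]*1000).astype(np.float32)))
E
```

```text
ring outline@.024 [[ 433.4646 -231.0994   24.    ]
 [ 432.7898 -286.522    24.    ]
 [ 461.037  -259.1178   24.    ]
 [ 401.62   -258.4513   24.    ]]
ring ctr@.012 [[ 0.4291 -0.2588  0.012 ]]
mug rim@.08 [[ 351.8566 -262.8157   80.    ]
 [ 349.3452 -336.502    80.    ]
 [ 384.1586 -297.6286   80.    ]]
green [[ 0.3755 -0.1549  0.012 ]]
stick [ 0.4616 -0.1442  0.008 ] 54.12764869611603 0.07203232259705622
ctray ((607.287109375, -221.10287475585938), (72.36930084228516, 181.61331176757812), 2.2730093002319336)
stray ((607.6904296875, 6.081268310546875), (81.62857818603516, 124.47596740722656), 7.944126129150391)
```

Request:
drive_tool --rows '[{"tx":0.2,"ty":0,"tz":3.5,"ax":0,"ay":0,"az":0,"claw":8.7},{"tx":0.2,"ty":0,"tz":4,"ax":0,"ay":0,"az":0,"claw":8.7},{"tx":0,"ty":0,"tz":4,"ax":0,"ay":0,"az":0,"claw":8.7},{"tx":0,"ty":0,"tz":3.5,"ax":0,"ay":0,"az":0,"claw":8.7},{"tx":0,"ty":0,"tz":2,"ax":0,"ay":0,"az":0,"claw":8.7},{"tx":0,"ty":0,"tz":1.2,"ax":0,"ay":0,"az":0,"claw":8.7},{"tx":0,"ty":0,"tz":0.5,"ax":0,"ay":0,"az":0,"claw":8.7},{"tx":0,"ty":0,"tz":0,"ax":0,"ay":0,"az":0,"claw":8.7},{"tx":0,"ty":0,"tz":0,"ax":0,"ay":0,"az":0,"claw":8.7}]'

```text
time_s: 15.65
tcp_pos: [0.4317, -0.2585, 0.0091]
ee_rot: [[1.0, -0.011, 0.001], [-0.011, -1.0, -0.0], [0.001, 0.0, -1.0]]
wrist_force: [0.1, 0.5, -0.1]
gripper_width: 0.996
gripper_force: 0.0
```

Request:
drive_tool --rows '[{"tx":0,"ty":0,"tz":0,"ax":0,"ay":0,"az":0,"claw":5.0},{"tx":0,"ty":0,"tz":0,"ax":0,"ay":0,"az":0,"claw":5.0},{"tx":0,"ty":0,"tz":0,"ax":0,"ay":0,"az":0,"claw":5.0},{"tx":0,"ty":0,"tz":0,"ax":0,"ay":0,"az":0,"claw":5.0},{"tx":0,"ty":0,"tz":0,"ax":0,"ay":0,"az":0,"claw":5.0},{"tx":0,"ty":0,"tz":0,"ax":0,"ay":0,"az":0,"claw":5.0},{"tx":0,"ty":0,"tz":0,"ax":0,"ay":0,"az":0,"claw":5.0}]'

```text
time_s: 16.23
tcp_pos: [0.4312, -0.2583, 0.0089]
ee_rot: [[1.0, -0.011, 0.0], [-0.011, -1.0, -0.0], [0.0, 0.0, -1.0]]
wrist_force: [0.3, 0.7, 2.9]
gripper_width: 0.639
gripper_force: 30.0
```

Request:
drive_tool --rows '[{"tx":0,"ty":0,"tz":-0.5,"ax":0,"ay":0,"az":0,"claw":5.0},{"tx":0,"ty":0,"tz":-1.5,"ax":0,"ay":0,"az":0,"claw":5.0},{"tx":0,"ty":0,"tz":-2,"ax":0,"ay":0,"az":0,"claw":5.0},{"tx":0,"ty":0,"tz":-1.5,"ax":0,"ay":0,"az":0,"claw":5.0},{"tx":0,"ty":0,"tz":-0.5,"ax":0,"ay":0,"az":0,"claw":5.0},{"tx":1,"ty":0,"tz":0,"ax":0,"ay":0,"az":0,"claw":5.0},{"tx":2.5,"ty":0.1,"tz":0,"ax":0,"ay":0,"az":0,"claw":5.0},{"tx":3.5,"ty":0.1,"tz":0,"ax":0,"ay":0,"az":0,"claw":5.0},{"tx":3.5,"ty":0.1,"tz":0,"ax":0,"ay":0,"az":0,"claw":5.0},{"tx":3.5,"ty":0.1,"tz":0,"ax":0,"ay":0,"az":0,"claw":5.0}]'

```text
time_s: 17.07
tcp_pos: [0.5724, -0.2636, 0.0672]
ee_rot: [[1.0, -0.011, -0.002], [-0.011, -1.0, 0.0], [-0.002, -0.0, -1.0]]
wrist_force: [0.1, -0.7, 0.2]
gripper_width: 0.642
gripper_force: 30.0
```

Request:
drive_tool --rows '[{"tx":2.8,"ty":0.1,"tz":0,"ax":0,"ay":0,"az":0,"claw":5.0},{"tx":1.5,"ty":0.0,"tz":0,"ax":0,"ay":0,"az":-0.02,"claw":5.0},{"tx":0.7,"ty":0,"tz":0,"ax":0,"ay":0,"az":-0.035,"claw":5.0},{"tx":0,"ty":0,"tz":0,"ax":0,"ay":0,"az":0,"claw":5.0},{"tx":0,"ty":0,"tz":0,"ax":0,"ay":0,"az":0,"claw":5.0},{"tx":0,"ty":0,"tz":0,"ax":0,"ay":0,"az":0,"claw":5.0}]'

```text
time_s: 17.57
tcp_pos: [0.6201, -0.265, 0.0674]
ee_rot: [[0.999, 0.043, -0.002], [0.043, -0.999, 0.001], [-0.002, -0.001, -1.0]]
wrist_force: [0.7, -0.3, -0.2]
gripper_width: 0.641
gripper_force: 30.0
```

```bash
python3 - <<'E'
from h import *
go(.621,-.2655,.015,2.5)
p,d=capture("scene")
a=cv2.resize(p[190:310,350:510],None,fx=4,fy=4);cv2.imwrite("pics/s8c.png",a[...,::-1])
# tray top-edge corners & bay centre expected in crop
for X in ([.621,-.2655,.029],[.621,-.2655,.07]): print((proj("scene",X)-[350,190])*4)
E
```

```text
t 17.57 tcp [ 0.6201 -0.265   0.0674] yaw 2.47 F [ 0.7 -0.3 -0.2] w 5.575992228473988 gf 30.00001962238457
  move cm [0.1  0.06 5.24] dist 5.24 rotvec [-0.0007  0.0022 -0.0004]
[363.1416 270.8315]
[376.7025 215.5457]
```

View pics/s8c.png

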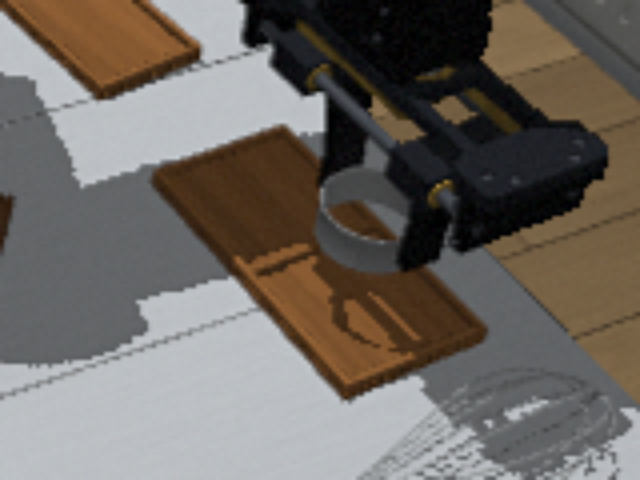

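The ring is held level over the right-hand bay, whose centre is about crop (362,303). Lowering and releasing.

Request:
drive_tool --rows '[{"tx":0.1,"ty":0,"tz":1.5,"ax":0,"ay":0,"az":0,"claw":5.0},{"tx":0,"ty":0,"tz":1.8,"ax":0,"ay":0,"az":0,"claw":5.0},{"tx":0,"ty":0,"tz":1.2,"ax":0,"ay":0,"az":0,"claw":5.0},{"tx":0,"ty":0,"tz":0.7,"ax":0,"ay":0,"az":0,"claw":5.0},{"tx":0,"ty":0,"tz":0,"ax":0,"ay":0,"az":0,"claw":5.0},{"tx":0,"ty":0,"tz":0,"ax":0,"ay":0,"az":0,"claw":5.0},{"tx":0,"ty":0,"tz":0,"ax":0,"ay":0,"az":0,"claw":5.0}]'

```text
time_s: 18.2
tcp_pos: [0.6225, -0.2653, 0.0174]
ee_rot: [[0.999, 0.044, 0.001], [0.044, -0.999, -0.0], [0.001, 0.001, -1.0]]
wrist_force: [-0.7, -0.3, -0.1]
gripper_width: 0.638
gripper_force: 30.0
```

Request:
drive_tool --rows '[{"tx":0,"ty":0,"tz":0,"ax":0,"ay":0,"az":0,"claw":7.5},{"tx":0,"ty":0,"tz":0,"ax":0,"ay":0,"az":0,"claw":7.5},{"tx":0,"ty":0,"tz":0,"ax":0,"ay":0,"az":0,"claw":7.5},{"tx":0,"ty":0,"tz":0,"ax":0,"ay":0,"az":0,"claw":7.5},{"tx":0,"ty":0,"tz":0,"ax":0,"ay":0,"az":0,"claw":7.5},{"tx":0,"ty":0,"tz":-1.5,"ax":0,"ay":0,"az":0,"claw":7.5},{"tx":0,"ty":0,"tz":-3.5,"ax":0,"ay":0,"az":0,"claw":7.5},{"tx":0,"ty":0,"tz":-4,"ax":0,"ay":0,"az":0,"claw":8.7},{"tx":0,"ty":0,"tz":-4,"ax":0,"ay":0,"az":0,"claw":8.7},{"tx":0,"ty":0,"tz":-4,"ax":0,"ay":0,"az":0,"claw":8.7}]'

```text
time_s: 19.03
tcp_pos: [0.6216, -0.2651, 0.1884]
ee_rot: [[0.999, 0.044, -0.0], [0.044, -0.999, -0.0], [-0.0, 0.0, -1.0]]
wrist_force: [1.0, -0.0, -0.3]
gripper_width: 0.973
gripper_force: 0.0
```

```bash
python3 - <<'E'
from h import *
go(.44,.12,.19)
E
```

```text
t 19.03 tcp [ 0.6216 -0.2651  0.1884] yaw 2.54 F [ 1.  -0.  -0.3] w 8.46920551536374 gf 0.0
  move cm [-16.44 -39.27  -0.16] dist 42.58 rotvec [0.     0.0004 0.    ]
```

Request:
drive_tool --rows '[{"tx":-0.8,"ty":-1.8,"tz":0,"ax":0,"ay":0,"az":0,"claw":8.7},{"tx":-1.6,"ty":-3.8,"tz":0,"ax":0,"ay":0,"az":0,"claw":8.7},{"tx":-1.6,"ty":-3.8,"tz":0,"ax":0,"ay":0,"az":0,"claw":8.7},{"tx":-1.6,"ty":-3.8,"tz":0,"ax":0,"ay":0,"az":0,"claw":8.7},{"tx":-1.6,"ty":-3.8,"tz":0,"ax":0,"ay":0,"az":0,"claw":8.7},{"tx":-1.6,"ty":-3.8,"tz":0,"ax":0,"ay":0,"az":0,"claw":8.7},{"tx":-1.6,"ty":-3.8,"tz":0,"ax":0,"ay":0,"az":0,"claw":8.7},{"tx":-1.6,"ty":-3.8,"tz":0,"ax":0,"ay":0,"az":0,"claw":8.7},{"tx":-1.6,"ty":-3.8,"tz":0,"ax":0,"ay":0,"az":0,"claw":8.7},{"tx":-1.6,"ty":-3.8,"tz":0,"ax":0,"ay":0,"az":0,"claw":8.7}]'

```text
time_s: 19.87
tcp_pos: [0.4531, 0.0893, 0.1869]
ee_rot: [[0.999, 0.044, 0.001], [0.044, -0.999, 0.0], [0.001, -0.0, -1.0]]
wrist_force: [0.3, 0.5, -0.6]
gripper_width: 0.998
gripper_force: 0.0
```

Request:
drive_tool --rows '[{"tx":-1.2,"ty":-3.2,"tz":0,"ax":0,"ay":0,"az":-0.05,"claw":8.7},{"tx":0,"ty":0,"tz":0,"ax":0,"ay":0,"az":-0.1,"claw":8.7},{"tx":0,"ty":0,"tz":0,"ax":0,"ay":0,"az":-0.05,"claw":8.7},{"tx":0,"ty":0,"tz":0,"ax":0,"ay":0,"az":0,"claw":8.7},{"tx":0,"ty":0,"tz":0,"ax":0,"ay":0,"az":0,"claw":8.7},{"tx":0,"ty":0,"tz":0,"ax":0,"ay":0,"az":0,"claw":8.7}]'

```text
time_s: 20.37
tcp_pos: [0.4409, 0.119, 0.1866]
ee_rot: [[0.971, 0.24, 0.0], [0.24, -0.971, 0.0], [0.0, -0.0, -1.0]]
wrist_force: [0.6, -0.6, 0.2]
gripper_width: 1.003
gripper_force: 0.0
```

```bash
python3 - <<'E'
from h import *
s=sense();p,d=capture("wrist");cv2.imwrite("pics/w9.png",p[...,::-1])
a=cv2.resize(p[100:250,220:420],None,fx=4,fy=4);cv2.imwrite("pics/w9c.png",a[...,::-1])
go(.44,.12,.19,14)
t,d=capture("top");P=cloud("top",d)
q=P[(d>0)&(abs(P[...,0]-.62)<.045)&(abs(P[...,1]+.266)<.045)&(P[...,2]>.015)];print("ring pts",len(q),q.mean(0),q.min(0),q.max(0))
E
```

```text
t 20.42 tcp [0.441  0.1189 0.1865] yaw 13.89 F [ 0.8  0.3 -0. ] w 8.721307504712719 gf 0.0
  move cm [-0.07 -0.13 -0.35] dist 0.38 rotvec [ 0.     0.    -0.002]
ring pts 95 [ 0.6201 -0.2703  0.0233] [ 0.5773 -0.3109  0.015 ] [ 0.6643 -0.2216  0.0347]
```

View pics/w9c.png

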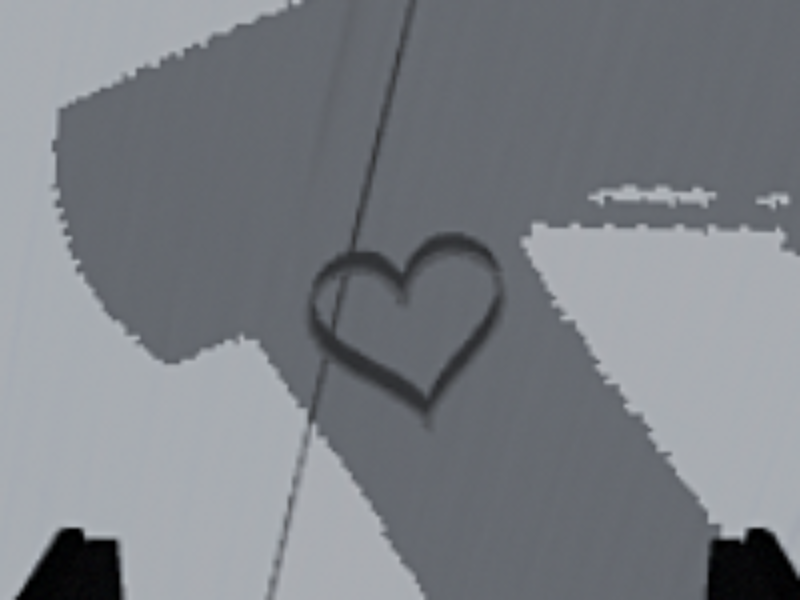

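The heart lies in crop with its point at (428,410), notch at (402,290) and lobes at (362,255) and (452,238). It is turned about 11° from the tool, so I work out its pose.

```bash
python3 - <<'E'
from h import *
s=sense()
f=lambda u,v:(220+u/4,100+v/4)
# rim (top edge z=.024): far-side outlines at the upper edge, tip nearest
w=wray([f(428,402),f(402,272),f(360,250),f(455,233),f(307,305),f(505,290)],.024,s)
print(w*1000)
ax=w[1]-w[0];print("axis yaw",np.degrees(np.arctan2(ax[1],ax[0])))
l=w[2]-w[3];print("lobe yaw",np.degrees(np.arctan2(l[1],l[0]))-90, "width line",np.linalg.norm(w[4]-w[5]),w[4:].mean(0))
for yaw in(22,25):
    u=np.array([np.cos(np.radians(yaw)),np.sin(np.radians(yaw))]);v=np.array([-u[1],u[0]])
    a=w[:,:2]@u;b=w[:,:2]@v;print(yaw,"extent",a.max()-a.min(),b.max()-b.min(),"origin",(a.max()+a.min())/2*u+(b.max()+b.min())/2*v,"grip",((a.max()+a.min())/2+.008)*u+(b.max()+b.min())/2*v)
E
```

```text
[[418.5288 110.4387  24.    ]
 [452.4954 126.1357  24.    ]
 [455.6788 138.4624  24.    ]
 [466.2415 114.9828  24.    ]
 [437.5083 148.9405  24.    ]
 [454.3795  98.0247  24.    ]]
axis yaw 24.803161001456346
lobe yaw 24.22144232168951 width line 0.05363817094715691 [0.4459 0.1235 0.024 ]
22 extent 0.04594070075336387 0.05352834725773836 origin [0.4391 0.1207] grip [0.4466 0.1237]
25 extent 0.04551265349837058 0.05327544168943169 origin [0.4391 0.1203] grip [0.4463 0.1237]
```

Request:
drive_tool --rows '[{"tx":0,"ty":0,"tz":0,"ax":0,"ay":0,"az":-0.1,"claw":8.7},{"tx":0,"ty":0,"tz":0,"ax":0,"ay":0,"az":-0.085,"claw":8.7},{"tx":0.7,"ty":-0.2,"tz":2,"ax":0,"ay":0,"az":0,"claw":8.7},{"tx":0,"ty":0,"tz":4,"ax":0,"ay":0,"az":0,"claw":8.7},{"tx":0,"ty":0,"tz":4,"ax":0,"ay":0,"az":0,"claw":8.7},{"tx":0,"ty":0,"tz":3.5,"ax":0,"ay":0,"az":0,"claw":8.7},{"tx":0,"ty":0,"tz":2.5,"ax":0,"ay":0,"az":0,"claw":8.7},{"tx":0,"ty":0,"tz":1.3,"ax":0,"ay":0,"az":0,"claw":8.7},{"tx":0,"ty":0,"tz":0.45,"ax":0,"ay":0,"az":0,"claw":8.7},{"tx":0,"ty":0,"tz":0,"ax":0,"ay":0,"az":0,"claw":8.7}]'

```text
time_s: 21.3
tcp_pos: [0.4461, 0.1233, 0.008]
ee_rot: [[0.91, 0.415, -0.002], [0.415, -0.91, -0.002], [-0.003, 0.001, -1.0]]
wrist_force: [-0.0, 0.8, -0.1]
gripper_width: 1.001
gripper_force: 0.0
```

Request:
drive_tool --rows '[{"tx":0,"ty":0,"tz":0,"ax":0,"ay":0,"az":0,"claw":8.7},{"tx":0,"ty":0,"tz":0,"ax":0,"ay":0,"az":0,"claw":4.8},{"tx":0,"ty":0,"tz":0,"ax":0,"ay":0,"az":0,"claw":4.8},{"tx":0,"ty":0,"tz":0,"ax":0,"ay":0,"az":0,"claw":4.8},{"tx":0,"ty":0,"tz":0,"ax":0,"ay":0,"az":0,"claw":4.8},{"tx":0,"ty":0,"tz":0,"ax":0,"ay":0,"az":0,"claw":4.8},{"tx":0,"ty":0,"tz":0,"ax":0,"ay":0,"az":0,"claw":4.8},{"tx":0,"ty":0,"tz":0,"ax":0,"ay":0,"az":0,"claw":4.8}]'

```text
time_s: 21.97
tcp_pos: [0.4465, 0.1241, 0.0093]
ee_rot: [[0.909, 0.416, 0.0], [0.416, -0.909, 0.0], [0.0, 0.0, -1.0]]
wrist_force: [-0.7, -0.9, 3.0]
gripper_width: 0.622
gripper_force: 30.0
```

Request:
drive_tool --rows '[{"tx":0,"ty":0,"tz":-0.5,"ax":0,"ay":0,"az":0,"claw":4.8},{"tx":0,"ty":0,"tz":-1.5,"ax":0,"ay":0,"az":0,"claw":4.8},{"tx":0,"ty":0,"tz":-2,"ax":0,"ay":0,"az":0,"claw":4.8},{"tx":0,"ty":0,"tz":-1.5,"ax":0,"ay":0,"az":0,"claw":4.8},{"tx":0,"ty":0,"tz":-0.5,"ax":0,"ay":0,"az":0,"claw":4.8},{"tx":0.1,"ty":1,"tz":0,"ax":0,"ay":0,"az":0,"claw":4.8},{"tx":0.3,"ty":2.2,"tz":0,"ax":0,"ay":0,"az":0,"claw":4.8},{"tx":0.4,"ty":3.5,"tz":0,"ax":0,"ay":0,"az":0,"claw":4.8},{"tx":0.4,"ty":3.5,"tz":0,"ax":0,"ay":0,"az":0,"claw":4.8},{"tx":0.4,"ty":3.5,"tz":0,"ax":0,"ay":0,"az":0,"claw":4.8}]'

```text
time_s: 22.8
tcp_pos: [0.5179, 0.0043, 0.068]
ee_rot: [[0.909, 0.417, -0.002], [0.417, -0.909, -0.0], [-0.002, -0.0, -1.0]]
wrist_force: [0.4, 0.8, -0.8]
gripper_width: 0.625
gripper_force: 30.0
```

Request:
drive_tool --rows '[{"tx":0.4,"ty":3.5,"tz":0,"ax":0,"ay":0,"az":0,"claw":4.8},{"tx":0.4,"ty":3.5,"tz":0,"ax":0,"ay":0,"az":0,"claw":4.8},{"tx":0.4,"ty":3.5,"tz":0,"ax":0,"ay":0,"az":0,"claw":4.8},{"tx":0.4,"ty":3.5,"tz":0,"ax":0,"ay":0,"az":0,"claw":4.8},{"tx":0.4,"ty":3.0,"tz":0,"ax":0,"ay":0,"az":0,"claw":4.8},{"tx":0.3,"ty":2.4,"tz":0,"ax":0,"ay":0,"az":0,"claw":4.8},{"tx":0,"ty":1.4,"tz":0,"ax":0,"ay":0,"az":0,"claw":4.8},{"tx":0,"ty":0,"tz":0,"ax":0,"ay":0,"az":0.1,"claw":4.8},{"tx":0,"ty":0,"tz":0,"ax":0,"ay":0,"az":0.1,"claw":4.8},{"tx":0,"ty":0,"tz":0,"ax":0,"ay":0,"az":0.1,"claw":4.8}]'

```text
time_s: 23.63
tcp_pos: [0.6243, -0.174, 0.0675]
ee_rot: [[0.992, 0.123, -0.003], [0.123, -0.992, 0.001], [-0.003, -0.001, -1.0]]
wrist_force: [0.3, 0.7, -0.5]
gripper_width: 0.62
gripper_force: 30.0
```

Request:
drive_tool --rows '[{"tx":0,"ty":0,"tz":0,"ax":0,"ay":0,"az":0.085,"claw":4.8},{"tx":0,"ty":0,"tz":0,"ax":0,"ay":0,"az":0,"claw":4.8},{"tx":0,"ty":0,"tz":0,"ax":0,"ay":0,"az":0,"claw":4.8},{"tx":0,"ty":0,"tz":0,"ax":0,"ay":0,"az":0,"claw":4.8}]'

```text
time_s: 23.97
tcp_pos: [0.6249, -0.1734, 0.0685]
ee_rot: [[0.999, 0.046, -0.001], [0.046, -0.999, 0.0], [-0.001, -0.0, -1.0]]
wrist_force: [1.0, -0.4, -0.4]
gripper_width: 0.623
gripper_force: 30.0
```

```bash
python3 - <<'E'
from h import *
go(.625,-.176,.0155,2.5)
p,d=capture("scene")
a=cv2.resize(p[190:310,350:510],None,fx=4,fy=4);cv2.imwrite("pics/s10c.png",a[...,::-1])
E
```

```text
t 23.97 tcp [ 0.6249 -0.1734  0.0685] yaw 2.65 F [ 1.  -0.4 -0.4] w 5.420716756342428 gf 29.999994529880496
  move cm [0.   0.26 5.3 ] dist 5.31 rotvec [-0.0002  0.0011  0.0025]
```

View pics/s10c.png

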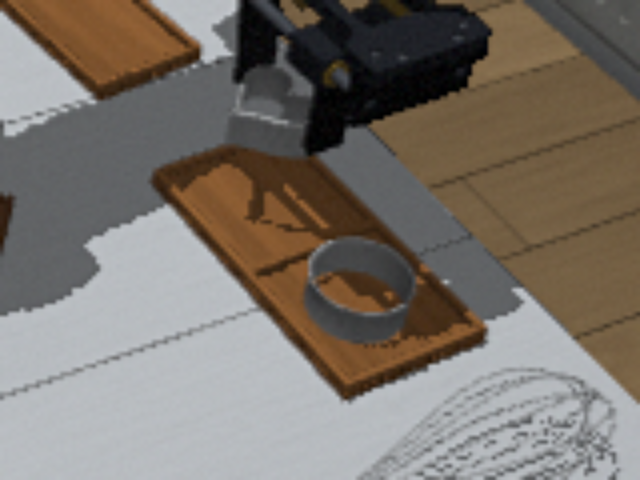

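The ring lies flat in its bay at (358,290), and the heart is held over the left bay. Lowering, with a narrow opening so the ring stays clear.

Request:
drive_tool --rows '[{"tx":0,"ty":0.25,"tz":1.5,"ax":0,"ay":0,"az":0,"claw":4.8},{"tx":0,"ty":0,"tz":1.8,"ax":0,"ay":0,"az":0,"claw":4.8},{"tx":0,"ty":0,"tz":1.2,"ax":0,"ay":0,"az":0,"claw":4.8},{"tx":0,"ty":0,"tz":0.7,"ax":0,"ay":0,"az":0,"claw":4.8},{"tx":0,"ty":0,"tz":0,"ax":0,"ay":0,"az":0,"claw":4.8},{"tx":0,"ty":0,"tz":0,"ax":0,"ay":0,"az":0,"claw":4.8},{"tx":0,"ty":0,"tz":0,"ax":0,"ay":0,"az":0,"claw":4.8}]'

```text
time_s: 24.6
tcp_pos: [0.6261, -0.176, 0.0178]
ee_rot: [[0.999, 0.045, 0.001], [0.045, -0.999, -0.0], [0.001, 0.0, -1.0]]
wrist_force: [0.2, -0.7, -0.7]
gripper_width: 0.625
gripper_force: 30.0
```

Request:
drive_tool --rows '[{"tx":0,"ty":0,"tz":0,"ax":0,"ay":0,"az":0,"claw":6.6},{"tx":0,"ty":0,"tz":0,"ax":0,"ay":0,"az":0,"claw":6.6},{"tx":0,"ty":0,"tz":0,"ax":0,"ay":0,"az":0,"claw":6.6},{"tx":0,"ty":0,"tz":0,"ax":0,"ay":0,"az":0,"claw":6.6},{"tx":0,"ty":0,"tz":0,"ax":0,"ay":0,"az":0,"claw":6.6},{"tx":0,"ty":0,"tz":-1.5,"ax":0,"ay":0,"az":0,"claw":6.6},{"tx":0,"ty":0,"tz":-3.5,"ax":0,"ay":0,"az":0,"claw":6.6},{"tx":0,"ty":0,"tz":-4,"ax":0,"ay":0,"az":0,"claw":6.6},{"tx":0,"ty":0,"tz":-3,"ax":0,"ay":0,"az":0,"claw":6.6},{"tx":0,"ty":0,"tz":-1,"ax":0,"ay":0,"az":0,"claw":6.6}]'

```text
time_s: 25.43
tcp_pos: [0.6285, -0.1766, 0.1535]
ee_rot: [[0.999, 0.045, 0.01], [0.045, -0.999, -0.002], [0.01, 0.003, -1.0]]
wrist_force: [0.5, 0.4, 1.7]
gripper_width: 0.755
gripper_force: 0.0
```

```bash
python3 - <<'E'
from h import *
go(.4615,-.1445,.12,54.5)
E
```

```text
t 25.43 tcp [ 0.6285 -0.1766  0.1535] yaw 2.59 F [0.5 0.4 1.7] w 6.564720296893146 gf 0.0
  move cm [-16.57  -3.97   3.17] dist 17.33 rotvec [ 0.007  -0.0084 -0.906 ]
```

Request:
drive_tool --rows '[{"tx":-1.5,"ty":-0.4,"tz":0,"ax":0,"ay":0,"az":0,"claw":6.6},{"tx":-3.2,"ty":-0.8,"tz":0,"ax":0,"ay":0,"az":0,"claw":6.6},{"tx":-3.6,"ty":-0.9,"tz":0,"ax":0,"ay":0,"az":0,"claw":6.6},{"tx":-3.6,"ty":-0.8,"tz":0,"ax":0,"ay":0,"az":0,"claw":4.0},{"tx":-3.0,"ty":-0.7,"tz":0,"ax":0,"ay":0,"az":0,"claw":4.0},{"tx":-1.6,"ty":-0.4,"tz":0,"ax":0,"ay":0,"az":0,"claw":4.0},{"tx":0,"ty":0,"tz":0,"ax":0,"ay":0,"az":-0.11,"claw":4.0},{"tx":0,"ty":0,"tz":0,"ax":0,"ay":0,"az":-0.12,"claw":4.0},{"tx":0,"ty":0,"tz":0,"ax":0,"ay":0,"az":-0.12,"claw":4.0},{"tx":0,"ty":0,"tz":0,"ax":0,"ay":0,"az":-0.12,"claw":4.0}]'

```text
time_s: 26.27
tcp_pos: [0.4585, -0.1432, 0.147]
ee_rot: [[0.868, 0.497, -0.0], [0.497, -0.868, 0.0], [0.0, -0.0, -1.0]]
wrist_force: [0.1, -0.7, -0.3]
gripper_width: 0.466
gripper_force: 0.0
```

Request:
drive_tool --rows '[{"tx":0,"ty":0,"tz":0,"ax":0,"ay":0,"az":-0.12,"claw":4.0},{"tx":0,"ty":0,"tz":0,"ax":0,"ay":0,"az":-0.12,"claw":4.0},{"tx":0,"ty":0,"tz":0,"ax":0,"ay":0,"az":-0.12,"claw":4.0},{"tx":0,"ty":0,"tz":0,"ax":0,"ay":0,"az":-0.076,"claw":4.0},{"tx":0,"ty":0,"tz":0,"ax":0,"ay":0,"az":0,"claw":4.0},{"tx":0,"ty":0,"tz":0,"ax":0,"ay":0,"az":0,"claw":4.0},{"tx":0,"ty":0,"tz":0,"ax":0,"ay":0,"az":0,"claw":4.0}]'

```text
time_s: 26.85
tcp_pos: [0.4587, -0.1433, 0.1469]
ee_rot: [[0.583, 0.813, -0.0], [0.813, -0.583, 0.0], [-0.0, -0.0, -1.0]]
wrist_force: [0.3, 0.2, 0.6]
gripper_width: 0.459
gripper_force: 0.0
```

```bash
python3 - <<'E'
from h import *
s=sense();p,d=capture("wrist");print(s["joints"])
hsv=cv2.cvtColor(p,cv2.COLOR_RGB2HSV);m=((hsv[...,1]>90)&((hsv[...,0]<20)|(hsv[...,0]>170))&(hsv[...,2]<180)).astype(np.uint8)
n,l,st,ce=cv2.connectedComponentsWithStats(m)
for i in range(1,n):
    if st[i,4]>150 and 230<ce[i][0]<410 and ce[i][1]<250:
        w=wray(np.argwhere(l==i)[:,::-1],.008,s)[:,:2]*1000
        print(st[i],cv2.minAreaRect(w.astype(np.float32)),w.mean(0))
go(.4615,-.1445,.0025,54.5)
t,d=capture("top");cv2.imwrite("pics/t11.png",t[...,::-1])
a=cv2.resize(p[80:280,180:460],None,fx=2.5,fy=2.5);cv2.imwrite("pics/w11c.png",a[...,::-1])
E
```

```text
[  2.0719  12.3183 -25.58    -0.0064 -52.118  142.2739]
[ 325    0  102   46 2356] ((598.6535034179688, -38.909820556640625), (48.703285217285156, 100.70121765136719), 58.59522247314453) [598.5492 -30.5627]
[322 150  10  69 637] ((461.4735107421875, -143.4808807373047), (71.51411437988281, 9.028459548950195), 54.261260986328125) [ 462.2471 -141.8651]
t 26.9 tcp [ 0.4588 -0.1433  0.147 ] yaw 54.36 F [-0.9 -0.1 -1. ] w 4.006984517436587 gf 0.0
  move cm [ 0.06  0.29 14.45] dist 14.45 rotvec [-0.0002  0.     -0.0024]
```

View pics/w11c.png

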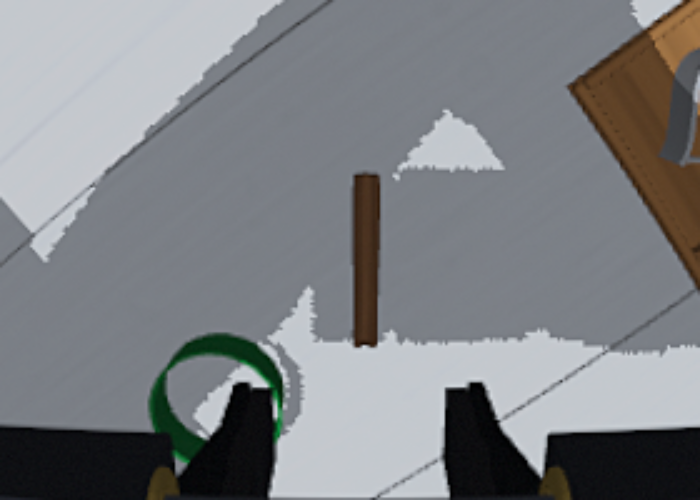

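Stick at crop (366,260) lies along the tool x-axis, between the fingers. Descending and gripping.

Request:
drive_tool --rows '[{"tx":0.1,"ty":0.2,"tz":2.5,"ax":0,"ay":0,"az":0,"claw":4.0},{"tx":0,"ty":0,"tz":4,"ax":0,"ay":0,"az":0,"claw":4.0},{"tx":0,"ty":0,"tz":3.5,"ax":0,"ay":0,"az":0,"claw":4.0},{"tx":0,"ty":0,"tz":2.2,"ax":0,"ay":0,"az":0,"claw":4.0},{"tx":0,"ty":0,"tz":1.3,"ax":0,"ay":0,"az":0,"claw":4.0},{"tx":0,"ty":0,"tz":0.6,"ax":0,"ay":0,"az":0,"claw":4.0},{"tx":0,"ty":0,"tz":0.3,"ax":0,"ay":0,"az":0,"claw":4.0},{"tx":0,"ty":0,"tz":0,"ax":0,"ay":0,"az":0,"claw":4.0},{"tx":0,"ty":0,"tz":0,"ax":0,"ay":0,"az":0,"claw":4.0}]'

```text
time_s: 27.7
tcp_pos: [0.462, -0.1437, 0.0039]
ee_rot: [[0.582, 0.814, 0.002], [0.814, -0.582, -0.0], [0.001, 0.002, -1.0]]
wrist_force: [0.1, -0.3, 0.3]
gripper_width: 0.458
gripper_force: 0.0
```

Request:
drive_tool --rows '[{"tx":0,"ty":0,"tz":0,"ax":0,"ay":0,"az":0,"claw":0.5},{"tx":0,"ty":0,"tz":0,"ax":0,"ay":0,"az":0,"claw":0.5},{"tx":0,"ty":0,"tz":0,"ax":0,"ay":0,"az":0,"claw":0.5},{"tx":0,"ty":0,"tz":0,"ax":0,"ay":0,"az":0,"claw":0.5},{"tx":0,"ty":0,"tz":0,"ax":0,"ay":0,"az":0,"claw":0.5},{"tx":0,"ty":0,"tz":0,"ax":0,"ay":0,"az":0,"claw":0.5},{"tx":0,"ty":0,"tz":0,"ax":0,"ay":0,"az":0,"claw":0.5}]'

```text
time_s: 28.28
tcp_pos: [0.4613, -0.1437, 0.0032]
ee_rot: [[0.581, 0.814, 0.0], [0.814, -0.581, -0.0], [0.0, 0.0, -1.0]]
wrist_force: [0.0, 0.7, 1.9]
gripper_width: 0.113
gripper_force: 30.0
```

Request:
drive_tool --rows '[{"tx":0,"ty":0,"tz":-0.5,"ax":0,"ay":0,"az":0,"claw":0.5},{"tx":0,"ty":0,"tz":-2,"ax":0,"ay":0,"az":0,"claw":0.5},{"tx":0,"ty":0,"tz":-3,"ax":0,"ay":0,"az":0,"claw":0.5},{"tx":0,"ty":0,"tz":-2.5,"ax":0,"ay":0,"az":0,"claw":0.5},{"tx":0,"ty":0,"tz":-1,"ax":0,"ay":0,"az":0.05,"claw":0.5},{"tx":0,"ty":0,"tz":0,"ax":0,"ay":0,"az":0.1,"claw":0.5},{"tx":0,"ty":0,"tz":0,"ax":0,"ay":0,"az":0.12,"claw":0.5},{"tx":0,"ty":0,"tz":0,"ax":0,"ay":0,"az":0.12,"claw":0.5},{"tx":0,"ty":0,"tz":0,"ax":0,"ay":0,"az":0.12,"claw":0.5},{"tx":0,"ty":0,"tz":0,"ax":0,"ay":0,"az":0.12,"claw":0.5}]'

```text
time_s: 29.12
tcp_pos: [0.4609, -0.1437, 0.0934]
ee_rot: [[0.951, 0.309, 0.0], [0.309, -0.951, 0.0], [0.0, -0.0, -1.0]]
wrist_force: [0.9, 0.9, -0.3]
gripper_width: 0.113
gripper_force: 30.0
```

Request:
drive_tool --rows '[{"tx":0,"ty":0,"tz":0,"ax":0,"ay":0,"az":0.12,"claw":0.5},{"tx":0,"ty":0,"tz":0,"ax":0,"ay":0,"az":0.12,"claw":0.5},{"tx":0,"ty":0,"tz":0,"ax":0,"ay":0,"az":0.12,"claw":0.5},{"tx":0,"ty":0,"tz":0,"ax":0,"ay":0,"az":0.12,"claw":0.5},{"tx":0,"ty":0,"tz":0,"ax":0,"ay":0,"az":0.12,"claw":0.5},{"tx":0,"ty":0,"tz":0,"ax":0,"ay":0,"az":0.12,"claw":0.5},{"tx":0,"ty":0,"tz":0,"ax":0,"ay":0,"az":0.12,"claw":0.5},{"tx":0,"ty":0,"tz":0,"ax":0,"ay":0,"az":0.12,"claw":0.5},{"tx":0,"ty":0,"tz":0,"ax":0,"ay":0,"az":0.12,"claw":0.5},{"tx":0,"ty":0,"tz":0,"ax":0,"ay":0,"az":0.12,"claw":0.5}]'

```text
time_s: 29.95
tcp_pos: [0.4609, -0.1437, 0.0933]
ee_rot: [[0.633, -0.774, -0.0], [-0.774, -0.633, 0.0], [-0.0, 0.0, -1.0]]
wrist_force: [0.1, 0.4, 0.1]
gripper_width: 0.114
gripper_force: 30.0
```

Request:
drive_tool --rows '[{"tx":0,"ty":0,"tz":0,"ax":0,"ay":0,"az":0.12,"claw":0.5},{"tx":0,"ty":0,"tz":0,"ax":0,"ay":0,"az":0.12,"claw":0.5},{"tx":0,"ty":0,"tz":0,"ax":0,"ay":0,"az":0.12,"claw":0.5},{"tx":0,"ty":0,"tz":0,"ax":0,"ay":0,"az":0.12,"claw":0.5},{"tx":0,"ty":0,"tz":0,"ax":0,"ay":0,"az":0.07,"claw":0.5},{"tx":0,"ty":0,"tz":0,"ax":0,"ay":0,"az":0,"claw":0.5},{"tx":0,"ty":0,"tz":0,"ax":0,"ay":0,"az":0,"claw":0.5},{"tx":0,"ty":0,"tz":0,"ax":0,"ay":0,"az":0,"claw":0.5}]'

```text
time_s: 30.62
tcp_pos: [0.4611, -0.1437, 0.0932]
ee_rot: [[0.142, -0.99, 0.0], [-0.99, -0.142, 0.0], [-0.0, -0.0, -1.0]]
wrist_force: [0.7, -0.4, -0.2]
gripper_width: 0.113
gripper_force: 30.0
```

```bash
python3 - <<'E'
from h import *
go(.608,.0068,.09,-82.2)
E
```

```text
t 30.62 tcp [ 0.4611 -0.1437  0.0932] yaw -81.83 F [ 0.7 -0.4 -0.2] w 0.9825033799049917 gf 29.99972954392433
  move cm [-12.81 -16.68   0.32] dist 21.03 rotvec [-0.0001  0.      0.0064]
```

Request:
drive_tool --rows '[{"tx":-0.9,"ty":-1.2,"tz":0,"ax":0,"ay":0,"az":0,"claw":0.5},{"tx":-1.9,"ty":-2.4,"tz":0,"ax":0,"ay":0,"az":0,"claw":0.5},{"tx":-2.2,"ty":-2.9,"tz":0,"ax":0,"ay":0,"az":0,"claw":0.5},{"tx":-2.2,"ty":-2.9,"tz":0,"ax":0,"ay":0,"az":0,"claw":0.5},{"tx":-2.2,"ty":-2.9,"tz":0,"ax":0,"ay":0,"az":0,"claw":0.5},{"tx":-1.9,"ty":-2.4,"tz":0,"ax":0,"ay":0,"az":0,"claw":0.5},{"tx":-1.0,"ty":-1.3,"tz":0,"ax":0,"ay":0,"az":0,"claw":0.5},{"tx":-0.5,"ty":-0.7,"tz":0,"ax":0,"ay":0,"az":0,"claw":0.5},{"tx":0,"ty":0,"tz":0,"ax":0,"ay":0,"az":0,"claw":0.5},{"tx":0,"ty":0,"tz":0,"ax":0,"ay":0,"az":0,"claw":0.5}]'

```text
time_s: 31.45
tcp_pos: [0.6078, 0.0065, 0.0926]
ee_rot: [[0.141, -0.99, -0.001], [-0.99, -0.141, -0.0], [-0.0, 0.001, -1.0]]
wrist_force: [-0.5, -0.4, -0.5]
gripper_width: 0.115
gripper_force: 30.0
```

```bash
python3 - <<'E'
from h import *
go(.608,.0068,.009,-82.2)
p,d=capture("scene")
a=cv2.resize(p[150:290,320:480],None,fx=4,fy=4);cv2.imwrite("pics/s12c.png",a[...,::-1])
E
```

```text
t 31.45 tcp [0.6078 0.0065 0.0926] yaw -81.9 F [-0.5 -0.4 -0.5] w 0.9964178460034244 gf 29.99963890761137
  move cm [-0.02 -0.03  8.36] dist 8.36 rotvec [0.0015 0.     0.0053]
```

View pics/s12c.png

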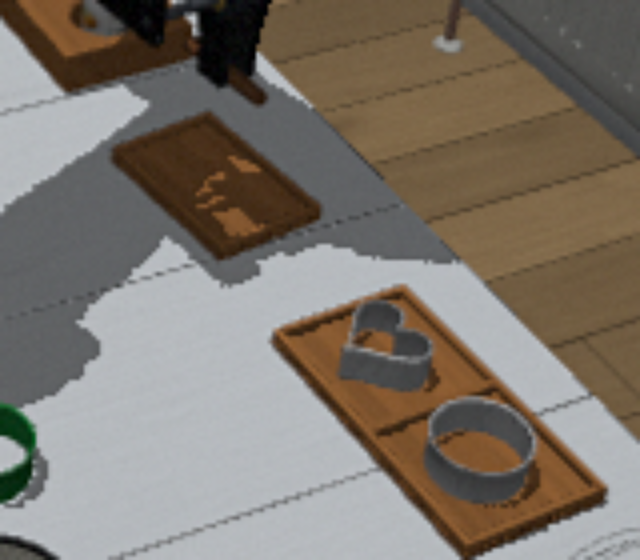

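The heart (385,345) and ring (480,450) lie flat in their bays. The stick is held lengthwise over its tray at (215,185). Lowering.

Request:
drive_tool --rows '[{"tx":0,"ty":0,"tz":1.5,"ax":0,"ay":0,"az":0,"claw":0.5},{"tx":0,"ty":0,"tz":2.5,"ax":0,"ay":0,"az":0,"claw":0.5},{"tx":0,"ty":0,"tz":2,"ax":0,"ay":0,"az":0,"claw":0.5},{"tx":0,"ty":0,"tz":1.3,"ax":0,"ay":0,"az":0,"claw":0.5},{"tx":0,"ty":0,"tz":0.7,"ax":0,"ay":0,"az":0,"claw":0.5},{"tx":0,"ty":0,"tz":0.3,"ax":0,"ay":0,"az":0,"claw":0.5},{"tx":0,"ty":0,"tz":0,"ax":0,"ay":0,"az":0,"claw":0.5},{"tx":0,"ty":0,"tz":0,"ax":0,"ay":0,"az":0,"claw":0.5},{"tx":0,"ty":0,"tz":0,"ax":0,"ay":0,"az":0,"claw":0.5}]'

```text
time_s: 32.25
tcp_pos: [0.6092, 0.0065, 0.0113]
ee_rot: [[0.141, -0.99, 0.002], [-0.99, -0.141, 0.0], [-0.0, -0.002, -1.0]]
wrist_force: [0.0, 0.9, -0.1]
gripper_width: 0.112
gripper_force: 30.0
```

Request:
drive_tool --rows '[{"tx":0,"ty":0,"tz":0,"ax":0,"ay":0,"az":0,"claw":2.5},{"tx":0,"ty":0,"tz":0,"ax":0,"ay":0,"az":0,"claw":2.5},{"tx":0,"ty":0,"tz":0,"ax":0,"ay":0,"az":0,"claw":2.5},{"tx":0,"ty":0,"tz":0,"ax":0,"ay":0,"az":0,"claw":2.5},{"tx":0,"ty":0,"tz":-1,"ax":0,"ay":0,"az":0,"claw":2.5},{"tx":0,"ty":0,"tz":-3,"ax":0,"ay":0,"az":0,"claw":2.5},{"tx":0,"ty":0,"tz":-4,"ax":0,"ay":0,"az":0,"claw":2.5},{"tx":0,"ty":0,"tz":-4,"ax":0,"ay":0,"az":0,"claw":2.5},{"tx":0,"ty":0,"tz":-4,"ax":0,"ay":0,"az":0,"claw":2.5},{"tx":0,"ty":0,"tz":-4,"ax":0,"ay":0,"az":0,"claw":2.5}]'

```text
time_s: 33.08
tcp_pos: [0.608, 0.0064, 0.2131]
ee_rot: [[0.141, -0.99, 0.001], [-0.99, -0.141, 0.0], [0.0, -0.001, -1.0]]
wrist_force: [1.3, -0.6, -0.2]
gripper_width: 0.285
gripper_force: 0.0
```

Request:
drive_tool --rows '[{"tx":0,"ty":2,"tz":-2,"ax":0,"ay":0,"az":0,"claw":2.5},{"tx":0,"ty":3.5,"tz":-2,"ax":0,"ay":0,"az":0,"claw":2.5},{"tx":0,"ty":3.5,"tz":0,"ax":0,"ay":0,"az":0,"claw":2.5},{"tx":0,"ty":3.5,"tz":0,"ax":0,"ay":0,"az":0,"claw":2.5},{"tx":0,"ty":3,"tz":0,"ax":0,"ay":0,"az":0,"claw":2.5},{"tx":0,"ty":2,"tz":0,"ax":0,"ay":0,"az":0,"claw":2.5},{"tx":0,"ty":0,"tz":0,"ax":0,"ay":0,"az":0,"claw":2.5},{"tx":0,"ty":0,"tz":0,"ax":0,"ay":0,"az":0,"claw":2.5}]'

```text
time_s: 33.75
tcp_pos: [0.4347, -0.0182, 0.2514]
ee_rot: [[0.141, -0.99, 0.003], [-0.99, -0.141, 0.001], [-0.0, -0.003, -1.0]]
wrist_force: [0.7, -0.1, 0.1]
gripper_width: 0.288
gripper_force: 0.0
```

```bash
python3 - <<'E'
from h import *
go(.608,.0068,.2)
p,d=capture("scene");q,e=capture("top")
P=cloud("top",e)
for n,c in (("mill",(.613,.257)),("bottle",(.615,.18))):
    r=P[(e>0)&(np.hypot(P[...,0]-c[0],P[...,1]-c[1])<.04)&(P[...,2]>.06)];print(n,len(r),r.mean(0),r.max(0))
a=cv2.resize(p[90:320,230:480],None,fx=2.4,fy=2.4)
b=cv2.resize(q[115:275,165:485],None,fx=1.5,fy=1.5)
cv2.imwrite("pics/s13.png",a[...,::-1]);cv2.imwrite("pics/t13.png",cv2.resize(q[115:275,165:485],None,fx=2.5,fy=2.5)[...,::-1])
E
```

```text
t 33.75 tcp [ 0.4347 -0.0182  0.2514] yaw -81.89 F [ 0.7 -0.1  0.1] w 2.5068245988635565 gf 0.0
  move cm [ -0.03 -17.5    5.2 ] dist 18.25 rotvec [-0.0029  0.0003 -0.    ]
mill 389 [0.6053 0.2553 0.1358] [0.6338 0.2849 0.1812]
bottle 103 [0.6118 0.1809 0.0792] [0.6301 0.1993 0.1079]
```

View pics/s13.png

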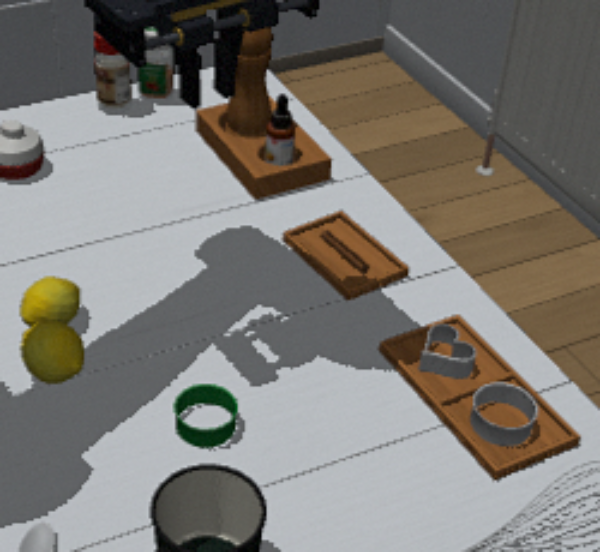

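All five things are in place: mill (250,85) and bottle (280,140) in their wells, stick (345,250) lengthwise in its tray, heart (447,350) and ring (505,412) flat in separate bays. The mug and timer are undisturbed, and the gripper is touching nothing.

```bash
python3 -c "
from station import finish_job
print(finish_job())"
```

```text
the job is handed in; nothing more can be done
None
```

The job is handed in: at about 34 s of the 125 s, the last camera view showed all five things put away in the order asked, with the mug and timer where they stood; the judge's result was not shown to me.

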